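# Feed the offcut hopper and discharge it through the slide gate

### The arm

A 7-joint arm with a two-finger parallel gripper is mounted at the origin on the work surface. World frame = base frame: x ahead of the robot, y to its left, z up, the work surface at z = 0. Lengths are in m, angles in rad, forces in N, time in s.
With the tool pointing down it reaches from about 0.425 to 0.875 m from the base axis. Payload 4.7 kg.
Tool frame: the origin (TCP) lies at the very end of the fingers, on their centre line; the grasp point (between the pads) lies 19 mm behind it; z points along the fingers, y is the line along which they close (so a half turn about z gives the same grasp; the last joint's range is limited). The gripper opens to 87 mm and grips with 3 to 60 N. Pads are 19 mm wide; open, the fingers measure 117 mm over their backs; the gripper's body (75 mm by 190 mm) begins 51 mm behind the grasp point.
Start: joints at [-1.089, 0.321, -0.07, 1.45, 0.023, 1.371, -0.057], TCP at [0.293, 0.58, 0.223] pointing down, gripper open.
Joint ranges: [-2.86, 2.86], [-0.3, 2.09], [-1.38, 1.24], [0.06, 2.45], [-1.56, 4.7], [0.09, 2.05], [-2.69, 2.69]. Speed limits (rad/s): [2.57, 2.57, 3.14, 3.14, 3.14, 3.14, 3.14].

### API

Orientations are given as a rotation vector (axis times angle).
In Python, from bench import ctrl, imaging, ticket gives the robot as it stands.
- The arm moves only by the tool jog_arm, never from a script. Its argument "rows" is text: rows parted by semicolons, each of 7 numbers parted by spaces: the shift along the tool's x, y, z in cm, then the turn, a rotation vector about the tool's x, y, z in rad, then the closure, from -1 (fully open) to 1 (shut), so that 0 is half open. A call has 1 to 5 rows; each row shifts and turns the commanded pose from where the row before left it, along the tool's axes as they then stand; what a row does not reach is not made up. A row lasts 1/8 s, in which the tool goes at most 62.5 mm and 10.7 degrees, less where a joint would pass 70% of its speed; a pose out of reach is approached as far as the arm can. A call with a gripper value outside its range is refused whole. The fingers move at their own pace and stop on an object; "force" is the grip in N (left out, the last holds). Time passes only in rows, so rows that do not move let the fingers close. It gives the time, the measured TCP pose, the force, the opening and the grip force at its end, in the units of the state.
- ctrl.get_state(): the state, without advancing time (a new reading comes with each control period).
- imaging.get_image(name): name is "side" or "top"; returns a dict with "img" (384x512x3 uint8, blue, green, red), "vertical_fov" (degrees; the focal length in pixels is half the picture's height over the tangent of half this angle, whatever the lens; pixels are square), "cx", "cy" (the principal point, pixels), "origin" and "orientation" of the camera in the world. Camera axes: x right, y down, z forward; pixel columns grow to the right and rows downward; lengths in m; the calibration is good to about 2 mm. A picture is of the moment at which its call begins. There is no depth.
- ticket.close_job(): hands the job in; it is judged then, once.
The state is a dict: "time": time; "joint_positions": joint angles; "qd": joint speeds; "joint_torque": joint torques, N m; "position": TCP position; "tool_rot": TCP orientation; "ft_force": force on the tool from outside, world axes, zero at the start; "torque": the same for the moment, N m; "grip_width": opening from 0.0 (shut) to 1.0 (fully open); "grip_force": force on a finger pad.
Only numpy, scipy, OpenCV 4.12 (cv2) and the standard library are available. Lean on these libraries where they do the work, as an engineer would, in place of code of your own. Each camera call takes 0.05 s, during which the arm holds its last target. There are 200 camera calls.

### The job

Clear the wooden offcuts off the bench through the feed hopper: fold the hopper's cover right back to its stop, put every offcut lying on the bench into the hopper on top of the closed slide gate, and fold the cover fully shut again. Only then draw the slide gate out until it hits its end stop, so that all the offcuts drop into the chamber below, and leave the gate out and the cover shut. The gate must stay closed whenever the cover is open, and the tools and other things on the bench stay where they are.

Things in the scene. Friction and masses are not known exactly. Their poses are not given: they have to be found in the camera images.
- hopper: Fixed grey steel feed hopper, a straight rectangular shaft under a plywood cover. Origin: centre of its foot on the bench; x points to the hinge side (roughly away from the robot), the gate comes out at -y, z up. Shaft inside 124 (x) by 160 mm (y), walls 6 mm. Loading space at 83 to 162 mm height; chamber with clear windows at 6 to 75 mm, below the gate. Foot plate 150 (x) x 200 x 6 mm.
- hopper_mouth (a point): Centre of the hopper's open top, at rim height, 162 mm above the bench; axes as the hopper's.
- cover_hinge (a point): Middle of the cover's hinge line, 70 mm towards +x from the hopper's centre and 160 mm above the bench; the hinge line runs along the hopper's y. Axes as the hopper's; it does not move with the cover.
- cover_bar (a point): Middle of the cover's round pull bar, 14 mm thick, 110 mm long, parallel to the hinge line, 180 mm from it, on two arms 100 mm apart, 42 mm beyond the cover's front edge, free all round. Cover shut: on the robot's side at 164 mm height; folded back: high above the hinge, leaning just beyond it. Can be pinched across from above at all cover angles; it turns between the fingers.
- cover (a joint): Angle of the cover (a plywood plate 138 x 172 x 8 mm): 0 = shut on the hopper, 1.57 = upright, 1.83 = folded back against its stop. The front edge rises as it grows. The hinge is stiff: it stays at any angle and takes about 3 to 5 N at the bar. At the start it is shut or a little ajar.
- gate (a joint): How far the slide gate is drawn out, in m: 0 = closed, 0.160 = at its end stop. It slides level along the hopper's -y, stays where it is left, friction about 3 N (a little more with offcuts on it).
- gate_grip (a point): On the upright wooden grip at the outer end of the gate: a board 64 mm wide (hopper's x), 14 mm thick (y), 83 to 163 mm above the bench; the point is on its centre line at 145 mm height. Gate closed: 145 mm from the hopper's centre, 52 mm clear of its wall (two low cheeks beside the gate stick out 38 mm, up to 90 mm height). Moves with the gate; axes as the hopper's.
- batten: Offcut of pale wood, a flat block 80 x 40 x 26 mm. Origin: centre of its underside as it lies on its broad face; x along its length, y across, z up. It may be absent.
- post: Offcut of pale wood, a square bar end 74 x 34 x 34 mm. Origin: centre of its underside as it lies on its broad face; x along its length, y across, z up. It may be absent.
- rebate: Offcut of pale wood with an L section, 76 mm long, 44 mm wide, 34 mm high: a base 44 x 16 mm with a ridge 20 mm wide and 18 mm high along one edge (from y = +2 to +22 mm). Origin: centre of its underside as it lies on its broad face; x along its length, y across, z up. It may be absent.
- board: Offcut of pale wood, a thin board end 80 x 54 x 20 mm. Origin: centre of its underside as it lies on its broad face; x along its length, y across, z up. It may be absent.
- tee: Offcut of pale wood with an upturned T section, 72 mm long, 40 mm wide, 32 mm high: a base 40 x 14 mm with a ridge 16 mm wide and 18 mm high along its middle. Origin: centre of its underside as it lies on its broad face; x along its length, y across, z up. It may be absent.
- glue: White glue bottle with blue cap, 64 mm across, 170 mm tall, standing; leave alone. Origin: centre of its underside.
- hammer: Hammer lying on the bench; leave alone.
- driver: Screwdriver lying on the bench in front of the hopper; leave alone.
- sander: Cork sanding block 110 x 65 x 28 mm with a dark sole, darker and larger than the offcuts; not an offcut, leave alone. Origin: centre of its underside.
- tin: Steel tin 84 mm across, 90 mm tall; leave alone. Origin: centre of its underside.
- earmuffs: Black ear defenders, about 150 x 90 x 75 mm; leave alone. Origin: underside centre between the cups.
- square: Try square with dark wooden stock (120 mm) and 200 mm steel blade; leave alone.

How it is judged:
By the outcome, as a careful person would: the job done as asked, in the order asked, and still so for the second after the job is handed in, with the robot touching nothing.
Of batten, post, rebate, board, tee only 3 to 5 are there at a start; the rules pass over those that are not, and their reading is None.
At some moment in a run one of batten, post, rebate, board, tee may be knocked a few centimetres aside while the robot is not near it.
Once in a run the grip may slacken for a moment while it holds something.
It also fails if it takes over 210 s, if anything falls off the work surface, if the arm or the gripper's body presses on something with over 40 N, if the wrist force passes 120 N, or if a joint passes its speed limit or range.

## Working session

There is one attempt and no reset: what is moved stays moved. The work goes in short steps, Python scripts to look and compute and a tool call to move; the robot and the scene stay as the last step left them, time stands still between calls to the robot, and variables do not carry over. Pictures are saved under pics/ and viewed, at most 14 in all, crops included, and the job is handed in when it is done.

Besides the shell and the picture viewer there is one more tool, called as name(argument=value, ...) on one line, values as JSON. jog_arm: Moves the arm, as the interface text tells. Its arguments: {"type":"object","properties":{"rows":{"type":"string"},"force":{"type":"number"}},"required":["rows"]}

```bash
mkdir -p pics
cat > h.py <<'E'
import numpy as np, cv2
from scipy.spatial.transform import Rotation as R
from bench import ctrl, imaging, ticket
def cam(n):
    d=imaging.get_image(n); return d
def Rm(o):
    o=np.array(o,float)
    if o.shape==(3,3): return o
    return R.from_rotvec(o).as_matrix() if o.size==3 else R.from_quat(o).as_matrix()
def foc(d): return d["img"].shape[0]/2/np.tan(np.radians(d["vertical_fov"])/2)
def w(d,u,v,z):
    r=Rm(d["orientation"])@np.array([(u-d["cx"])/foc(d),(v-d["cy"])/foc(d),1]); o=np.array(d["origin"])
    return o+r*(z-o[2])/r[2]
def p(d,X):
    c=Rm(d["orientation"]).T@(np.array(X)-np.array(d["origin"])); return np.array([d["cx"],d["cy"]])+foc(d)*c[:2]/c[2]
def st():
    s=ctrl.get_state(); print(s["time"],np.round(s["position"],4),np.round(s["tool_rot"],3),np.round(s["ft_force"],1),round(s["grip_width"],3),s["grip_force"])
    return s
def snap(n,f,crop=None,k=1):
    d=cam(n); im=d["img"]
    if crop: x0,y0,x1,y1=crop; im=im[y0:y1,x0:x1]
    cv2.imwrite("pics/"+f,cv2.resize(im,None,fx=k,fy=k,interpolation=cv2.INTER_CUBIC)); return d
E
python3 - <<'E'
from h import *
for n in("top","side"):
    d=snap(n,n+"0.png",None,1.5625); print({k:v for k,v in d.items() if k!="img"})
print(ctrl.get_state())
E
```

```text
{'vertical_fov': 45.665968137963155, 'cx': 244.8882419322264, 'cy': 192.96111887614654, 'origin': array([ 0.31821778, -0.02334168,  1.62516386]), 'orientation': array([-2.18975975,  2.13472844, -0.14370719])}
{'vertical_fov': 42.67519780082522, 'cx': 254.73497872654934, 'cy': 193.75005736308592, 'origin': array([-0.3369287 , -1.13091723,  0.9130817 ]), 'orientation': array([-2.01310751,  0.65938998, -0.40872277])}
{'time': 0.1, 'joint_positions': array([-1.08888306,  0.32173155, -0.0700761 ,  1.45155683,  0.02260626,
        1.37079066, -0.05689204]), 'qd': array([-0.00113224, -0.0019319 ,  0.00218787, -0.00404312,  0.00102206,
        0.0002559 ,  0.00135989]), 'joint_torque': array([-2.52377490e-06, -4.92575741e+01, -4.05617477e-01, -3.13396382e+01,
       -6.41271751e-02,  3.95342032e-02,  8.55531061e-05]), 'position': array([0.29293544, 0.57969549, 0.22158015]), 'tool_rot': array([-7.28044235e-01, -3.05576542e+00,  2.62959011e-03]), 'ft_force': array([-0.38302574, -0.39585962, -0.13386659]), 'torque': array([ 0.01144058, -0.02443096, -0.03925366]), 'grip_force': 0.0, 'grip_width': 1.0015162664042356}
```

View pics/top0.png

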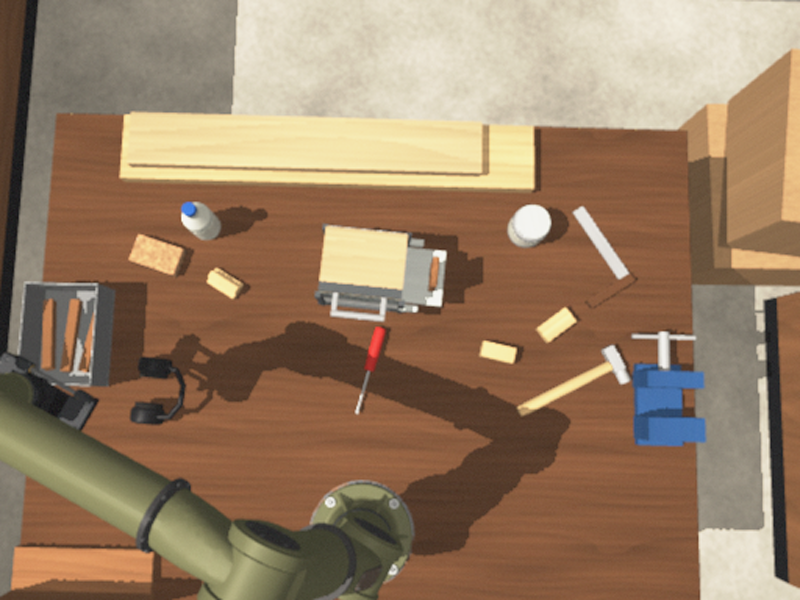

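View pics/side0.png

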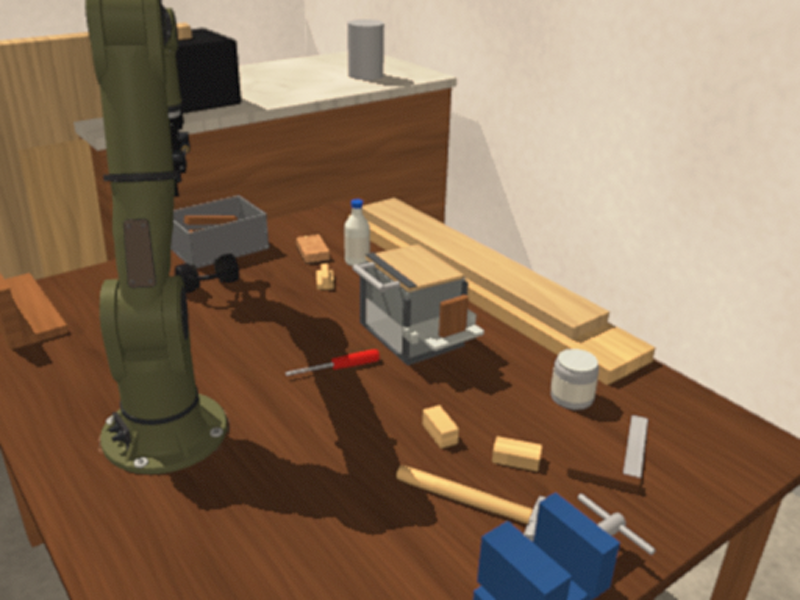

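Top view (800-px scale): hopper with cover at (365,260) and its bar at (358,313), gate grip at (434,272). Offcuts at (225,283), (497,351) and (557,324). Glue, tin, sander, driver, hammer, square and earmuffs are all separate from them.

Run:
```python
from h import *
d=cam("top");s=cam("side")
import pickle; pickle.dump((d,s),open("c.pkl","wb"))
def c(im,x0,y0,x1,y1,W,H): return cv2.resize(im[y0:y1,x0:x1],(W,H),interpolation=cv2.INTER_CUBIC)
t=d["img"]
A=np.hstack([c(t,195,135,295,210,400,300),c(t,120,160,180,205,400,300)])
B=np.hstack([c(t,295,190,375,250,400,300),c(s["img"],190,160,230,190,400,300)])
cv2.imwrite("pics/cr.png",np.vstack([A,B]))
C=np.hstack([c(s["img"],220,145,320,245,600,600)])
cv2.imwrite("pics/cr2.png",C)
```

```text
(no output)
```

View pics/cr.png

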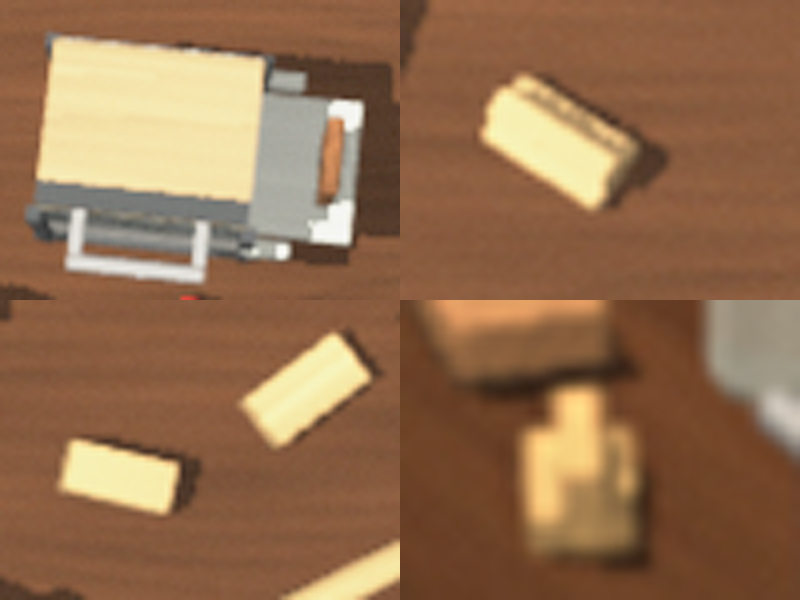

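View pics/cr2.png

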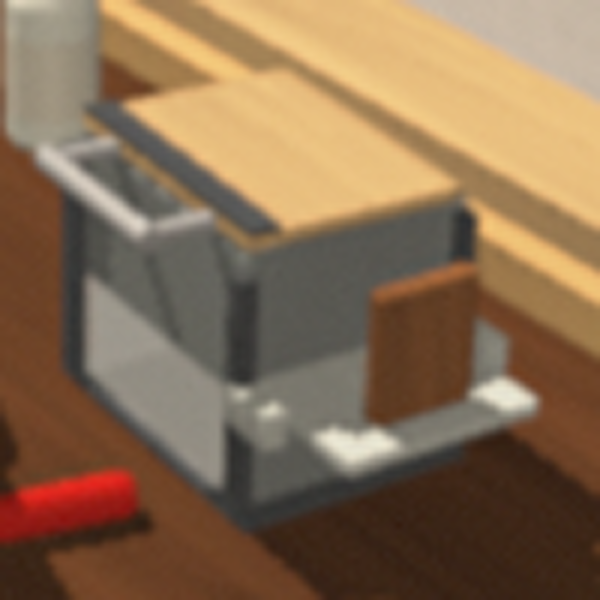

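Run:
```python
from h import *
import pickle; d,s=pickle.load(open("c.pkl","rb"))
from scipy.optimize import least_squares
def Ht(q,X): c,sn=np.cos(q[2]),np.sin(q[2]); return np.array([q[0]+c*X[0]-sn*X[1],q[1]+sn*X[0]+c*X[1],X[2]])
T=lambda x,y:(195+x/4,135+y/4); S=lambda x,y:(220+x/6,145+y/6)
def bar(q,y): return [.07-.18*np.cos(q[3]-.022),y,.16+.18*np.sin(q[3]+.022)]
obs=[(d,T(70,264),lambda q:bar(q,.055)),(d,T(205,275),lambda q:bar(q,-.055)),
(d,T(337,160),lambda q:[0,-.145,.163]),(s,S(42,157),lambda q:bar(q,.055)),(s,S(148,230),lambda q:bar(q,-.055)),
(s,S(245,522),lambda q:[-.075,-.1,0]),(s,S(372,292),lambda q:[-.032,-.152,.163]),(s,S(474,265),lambda q:[.032,-.152,.163]),(s,S(368,420),lambda q:[-.032,-.152,.083])]
f=lambda q:np.concatenate([p(c,Ht(q,g(q)))-np.array(o) for c,o,g in obs])
r=least_squares(f,[.55,0,0,0.02],loss="soft_l1");print("hopper",r.x.round(4));print(f(r.x).round(1).reshape(-1,2).tolist())
q=r.x;print("bar",Ht(q,bar(q,0)),"grip",Ht(q,[0,-.145,.145]))
# offcuts
hsv=cv2.cvtColor(d["img"],cv2.COLOR_BGR2HSV)
m=((hsv[...,2]>195)&(hsv[...,1]>60)&(hsv[...,0]>14)).astype(np.uint8)
n,l,stt,ce=cv2.connectedComponentsWithStats(m)
for i in range(1,n):
    if stt[i,4]>60:
        pts=np.argwhere(l==i)[:,::-1]
        for z in(0.02,0.026,0.034):
            W=np.array([w(d,u,v,z)[:2] for u,v in pts]); (c,sz,a)=cv2.minAreaRect((W*1000).astype(np.float32))
            if stt[i,4]<600: print(i,ce[i].round(1),stt[i,4],z,np.round(c,1),np.round(sz,1),round(a,1))
```

```text
hopper [ 0.5753  0.0039 -0.0884  0.0441]
[[-0.2, -0.4], [0.2, 0.8], [-1.5, -0.5], [0.4, -0.9], [-0.2, 0.8], [-0.6, 1.4], [0.5, 0.2], [0.3, -0.4], [-0.1, 0.8]]
bar [0.46578978 0.01356528 0.17188475] grip [ 0.56251597 -0.14057556  0.145     ]
10 [458.4  81.8] 425 0.02 [ 944.9 -809.5] [129.8  60.1] 1.6
10 [458.4  81.8] 425 0.026 [ 942.5 -806.6] [129.3  59.9] 1.6
10 [458.4  81.8] 425 0.034 [ 939.4 -802.7] [128.7  59.6] 1.6
18 [ 99.1 162.4] 502 0.02 [613.  485.6] [106.4  62.2] 72.1
18 [ 99.1 162.4] 502 0.026 [611.9 483.7] [106.   61.9] 72.1
18 [ 99.1 162.4] 502 0.034 [610.5 481.1] [105.4  61.6] 72.1
19 [487.6 166.2] 447 0.02 [ 636.9 -913.3] [155.3  44.1] 88.0
19 [487.6 166.2] 447 0.026 [ 635.7 -909.9] [154.7  43.9] 88.0
19 [487.6 166.2] 447 0.034 [ 634.2 -905.5] [153.9  43.7] 88.0
20 [142.2 180.9] 220 0.02 [552.1 328.1] [78.7 41.9] 59.9
20 [142.2 180.9] 220 0.026 [551.2 326.8] [78.4 41.7] 59.9
20 [142.2 180.9] 220 0.034 [550. 325.] [78.  41.5] 59.9
21 [355.7 207.4] 274 0.02 [ 475.9 -430.1] [41.2 85.9] 36.9
21 [355.7 207.4] 274 0.026 [ 475.3 -428.5] [41.1 85.6] 36.9
21 [355.7 207.4] 274 0.034 [ 474.5 -426.5] [40.9 85.1] 36.9
22 [318.5 224.9] 237 0.02 [ 410.5 -298.4] [78.5 37.1] 78.4
22 [318.5 224.9] 237 0.026 [ 410.1 -297.3] [78.2 37. ] 78.4
22 [318.5 224.9] 237 0.034 [ 409.6 -296. ] [77.8 36.8] 78.4
23 [362.8 247.3] 411 0.02 [ 333.9 -451.1] [ 23.1 230.4] 27.4
23 [362.8 247.3] 411 0.026 [ 333.8 -449.5] [ 23.  229.6] 27.4
23 [362.8 247.3] 411 0.034 [ 333.8 -447.4] [ 22.9 228.4] 27.4
```

```bash
cat >> h.py <<'E'
def plan(wps, g, yaw0=None, step=.055):
    """wps: list of (x,y,z,yaw_deg or None); prints rows from the measured pose"""
    s=st(); Rc=R.from_rotvec(s["tool_rot"]); P=np.array(s["position"]); out=[]
    for t in wps:
        yc=Rc.as_matrix()[:,1]; ps=np.degrees(np.arctan2(yc[1],yc[0]))
        y=np.radians(ps if t[3] is None else t[3])
        Rt=R.from_matrix(np.array([[-np.sin(y),np.cos(y),0],[np.cos(y),np.sin(y),0],[0,0,-1]]).T)
        rv=(Rc.inv()*Rt).as_rotvec(); D=np.array(t[:3])-P
        n=int(max(1,np.ceil(np.linalg.norm(D)/step),np.ceil(np.linalg.norm(rv)/.18)))
        for i in range(n):
            a=Rc.inv().apply(D/n)*100
            out.append(np.r_[a,rv/n]); Rc=Rc*R.from_rotvec(rv/n)
        P=np.array(t[:3]); Rc=Rt
    for i in range(0,len(out),5):
        print("; ".join(" ".join("%.4g"%v for v in np.r_[np.round(r[:3],2),np.round(r[3:],3)])+" %g"%g for r in out[i:i+5]))
Q=[.5753,.0039,-.0884]
def H(x,y,z): c,sn=np.cos(Q[2]),np.sin(Q[2]); return [Q[0]+c*x-sn*y,Q[1]+sn*x+c*y,z]
E
python3 - <<'E'
from h import *
plan([(.467,.0136,.24,-5.1)],.3)
E
```

```text
0.2 [0.293  0.5799 0.2219] [-7.280e-01 -3.056e+00  2.000e-03] [-0.2  0.2  0.5] 0.999 0.0
-3.73 -3.88 -0.16 -0 0 0.108 0.3; -4.13 -3.46 -0.16 -0 0 0.108 0.3; -4.48 -2.99 -0.16 -0 0 0.108 0.3; -4.78 -2.49 -0.16 -0 0 0.108 0.3; -5.02 -1.95 -0.16 -0 0 0.108 0.3
-5.2 -1.4 -0.16 -0 0 0.108 0.3; -5.32 -0.83 -0.16 -0 0 0.108 0.3; -5.38 -0.25 -0.16 -0 0 0.108 0.3; -5.37 0.33 -0.16 -0 0 0.108 0.3; -5.31 0.91 -0.16 -0 0 0.108 0.3
-5.18 1.48 -0.16 -0 0 0.108 0.3
```

jog_arm(rows="-3.7 -3.9 -0.2 0 0 0.108 0.3; -4.1 -3.5 -0.2 0 0 0.108 0.3; -4.5 -3 -0.2 0 0 0.108 0.3; -4.8 -2.5 -0.2 0 0 0.108 0.3; -5 -1.9 -0.2 0 0 0.108 0.3", force=40)

```text
time: 0.82
position: [0.3723, 0.3207, 0.2326]
tool_rot: [1.522, 2.748, 0.001]
ft_force: [0.6, 0.1, 0.2]
grip_width: 0.518
grip_force: 0.0
```

jog_arm(rows="-5.2 -1.4 -0.2 0 0 0.108 0.3; -5.3 -0.8 -0.2 0 0 0.108 0.3; -5.4 -0.2 -0.2 0 0 0.108 0.3; -5.4 0.3 -0.2 0 0 0.108 0.3; -5.3 0.9 -0.2 0 0 0.108 0.3")

```text
time: 1.45
position: [0.4522, 0.0637, 0.2428]
tool_rot: [2.2, 2.243, 0.001]
ft_force: [0.1, 0.8, -0.1]
grip_width: 0.35
grip_force: 0.0
```

jog_arm(rows="-5.2 1.5 -0.2 0 0 0.108 0.3; 0 0 0 0 0 0 0.3; 0 0 0 0 0 0 0.3")

```text
time: 1.82
position: [0.4679, 0.0145, 0.2444]
tool_rot: [-2.312, -2.125, -0.0]
ft_force: [-0.8, 0.3, 1.6]
grip_width: 0.351
grip_force: 0.0
```

Run:
```python
from h import *
plan([(.466,.0136,.155,-5.1)],.3)
snap("side","s1.png",(180,100,340,220),5)
snap("top","t1.png",None,1.5)
```

```text
1.825 [0.4679 0.0145 0.2444] [-2.312 -2.125 -0.   ] [-0.8  0.3  1.6] 0.351 0.0
-0.06 -0.09 4.47 -0 -0 0.002 0.3; -0.06 -0.09 4.47 -0 -0 0.002 0.3
```

View pics/s1.png

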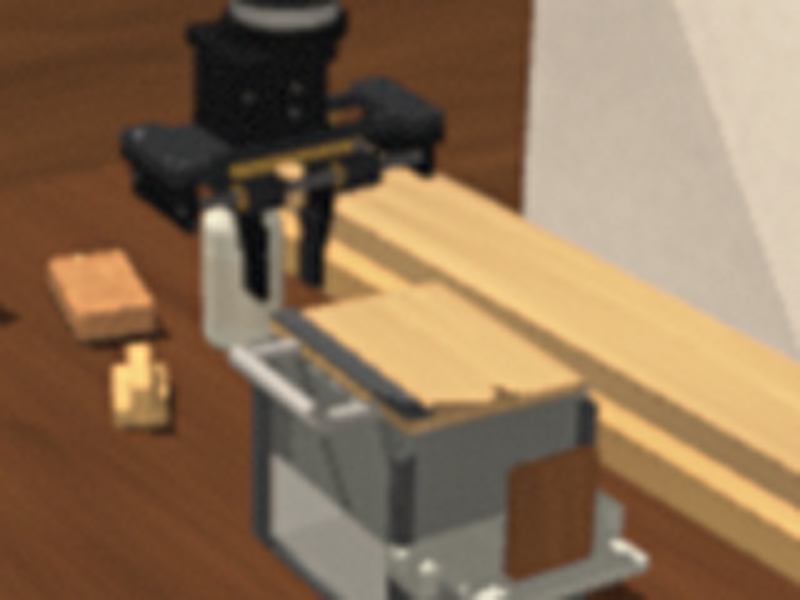

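View pics/t1.png

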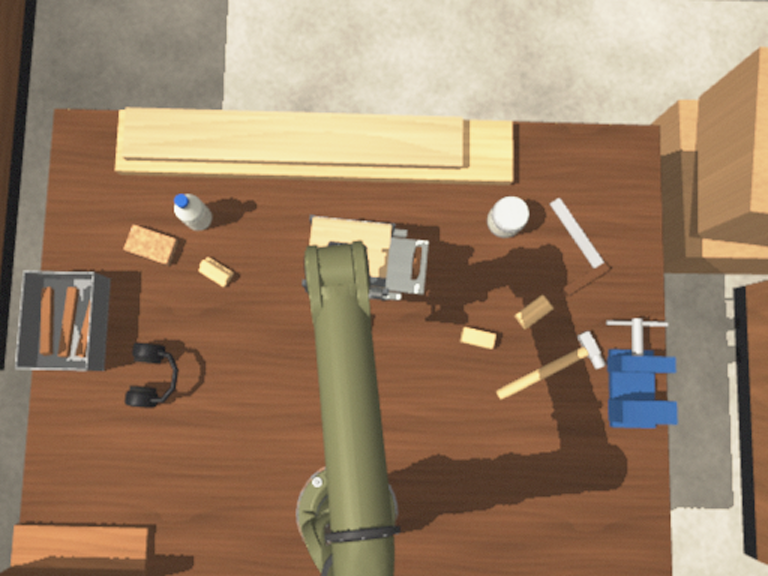

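Close view: the fingers (255–320, 290) straddle the bar's middle at (280,385), and the top view confirms only three offcuts on the bench, none hidden by the arm. Descending on the bar.

jog_arm(rows="0 -0.2 3 0 0 0 0.3; 0 0 3 0 0 0 0.3; 0 0 3 0 0 0 0.3; 0 0 0 0 0 0 1; 0 0 0 0 0 0 1", force=20)

```text
time: 2.55
position: [0.4668, 0.0148, 0.1556]
tool_rot: [2.312, 2.126, 0.002]
ft_force: [-0.5, 0.6, -0.3]
grip_width: 0.206
grip_force: 0.0
```

jog_arm(rows="0 0 0 0 0 0 1; 0 0 0 0 0 0 1")

```text
time: 2.8
position: [0.4673, 0.0147, 0.1558]
tool_rot: [2.313, 2.125, 0.005]
ft_force: [1.7, 1.8, 0.5]
grip_width: 0.149
grip_force: 20.0
```

Run:
```python
from h import *
P=np.array(ctrl.get_state()["position"])
def B(a): return np.array(H(.07-.18*np.cos(a+.022),0,.16+.18*np.sin(a+.022)))
o=P-B(.044); print(o)
plan([tuple(B(a)+o)+(-5.1,) for a in np.linspace(.044,1.85,16)[1:]],1)
```

```text
[ 0.00117927  0.00109461 -0.01606016]
2.8 [0.4673 0.0147 0.1558] [2.313 2.125 0.005] [1.7 1.8 0.5] 0.149 20.00321388244629
0 0.28 -2.15 0.003 -0.001 0.005 1; 0 0.53 -2.1 0 0 0 1; 0 0.78 -2.02 0 0 0 1; 0 1.01 -1.91 0 0 0 1; 0 1.24 -1.78 0 0 0 1
0 1.44 -1.62 0 0 0 1; 0 1.63 -1.43 0 0 0 1; 0 1.79 -1.23 0 0 0 1; 0 1.92 -1 0 0 0 1; 0 2.03 -0.77 0 0 0 1
0 2.1 -0.52 0 0 0 1; 0 2.15 -0.26 0 0 0 1; 0 2.17 0 0 0 0 1; 0 2.15 0.26 0 0 0 1; 0 2.1 0.52 0 0 0 1
```

jog_arm(rows="0 0.28 -2.15 0 0 0 1; 0 0.53 -2.1 0 0 0 1; 0 0.78 -2.02 0 0 0 1; 0 1.01 -1.91 0 0 0 1; 0 1.24 -1.78 0 0 0 1")

```text
time: 3.42
position: [0.5009, 0.012, 0.2537]
tool_rot: [-2.307, -2.121, 0.009]
ft_force: [-8.4, 2.6, -0.6]
grip_width: 0.151
grip_force: 20.0
```

jog_arm(rows="0 1.44 -1.62 0 0 0 1; 0 1.63 -1.43 0 0 0 1; 0 1.79 -1.23 0 0 0 1; 0 1.92 -1 0 0 0 1; 0 2.03 -0.77 0 0 0 1")

```text
time: 4.05
position: [0.5909, 0.0048, 0.3183]
tool_rot: [-2.309, -2.124, -0.002]
ft_force: [-7.5, 2.6, 9.5]
grip_width: 0.153
grip_force: 20.0
```

jog_arm(rows="0 2.1 -0.52 0 0 0 1; 0 2.15 -0.26 0 0 0 1; 0 2.17 0 0 0 0 1; 0 2.15 0.26 0 0 0 1; 0 2.1 0.52 0 0 0 1")

```text
time: 4.68
position: [0.6971, -0.0038, 0.3157]
tool_rot: [-2.308, -2.124, 0.002]
ft_force: [-44.4, 3.2, 28.4]
grip_width: 0.16
grip_force: 20.6
```

jog_arm(rows="0 0 0 0 0 0 1; 0 0.5 0.1 0 0 0 1; 0 0 0 0 0 0 1")

```text
time: 5.05
position: [0.6962, -0.0042, 0.3145]
tool_rot: [-2.301, -2.117, 0.016]
ft_force: [-23.2, 3.6, 8.2]
grip_width: 0.156
grip_force: 20.0
```

jog_arm(rows="0 0 0 0 0 0 0.3; 0 0 0 0 0 0 0.3; 0 0 -3 0 0 0 0.3; 0 0 -4 0 0 0 0.3; 0 0 -2 0 0 0 0.3")

```text
time: 5.68
position: [0.704, -0.0066, 0.4066]
tool_rot: [2.312, 2.123, 0.004]
ft_force: [-0.9, -1.0, 0.4]
grip_width: 0.345
grip_force: 0.0
```

Run:
```python
from h import *
plan([(.45,-.2,.38,None),(.4096,-.296,.17,-11.6)],-.5)
```

```text
5.675 [ 0.704  -0.0066  0.4066] [2.312 2.123 0.004] [-0.9 -1.   0.4] 0.345 0.0
-3.57 -3.95 0.43 0.001 0 -0 -0.5; -3.57 -3.94 0.43 0.001 0 -0 -0.5; -3.57 -3.94 0.43 0.001 0 -0 -0.5; -3.57 -3.94 0.44 0.001 0 -0 -0.5; -3.57 -3.94 0.44 0.001 0 -0 -0.5
-3.57 -3.94 0.44 0.001 0 -0 -0.5; -1.98 -0.64 4.2 0 0 0.023 -0.5; -2 -0.6 4.2 0 0 0.023 -0.5; -2.01 -0.55 4.2 0 0 0.023 -0.5; -2.02 -0.5 4.2 0 0 0.023 -0.5
-2.03 -0.45 4.2 0 0 0.023 -0.5
```

jog_arm(rows="-3.6 -4 0.4 0 0 0 -0.5; -3.6 -4 0.4 0 0 0 -0.5; -3.6 -4 0.4 0 0 0 -0.5; -3.6 -4 0.4 0 0 0 -0.5; -3.6 -4 0.4 0 0 0 -0.5", force=40)

```text
time: 6.3
position: [0.4875, -0.1699, 0.3839]
tool_rot: [2.314, 2.124, 0.001]
ft_force: [-0.0, 0.2, 0.7]
grip_width: 0.734
grip_force: 0.0
```

jog_arm(rows="-3.6 -3.9 0.4 0 0 0 -0.5; -2 -0.6 4.2 0 0 0.023 -0.5; -2 -0.6 4.2 0 0 0.023 -0.5; -2 -0.5 4.2 0 0 0.023 -0.5; -2 -0.5 4.2 0 0 0.023 -0.5")

```text
time: 6.92
position: [0.4155, -0.2788, 0.211]
tool_rot: [2.409, 2.015, 0.002]
ft_force: [1.2, -0.5, -0.6]
grip_width: 0.747
grip_force: 0.0
```

jog_arm(rows="-2 -0.5 4.2 0 0 0.023 -0.5; 0 0 0 0 0 0 -0.5; 0 0 0 0 0 0 -0.5")

```text
time: 7.3
position: [0.4085, -0.2967, 0.1712]
tool_rot: [2.43, 1.988, 0.002]
ft_force: [0.4, 0.3, 0.5]
grip_width: 0.752
grip_force: 0.0
```

Run:
```python
from h import *
plan([(.4100,-.297,.007,-11.6)],-.5)
s=snap("side","s2.png",(230,180,390,300),5)
for X in((.41,-.296,.034),(.475,-.4275,.026)): print((p(s,X)-[230,180])*5)
```

```text
7.3 [ 0.4085 -0.2967  0.1712] [2.430e+00 1.988e+00 2.000e-03] [0.4 0.3 0.5] 0.752 0.0
-0 0.04 5.47 0.001 0 0.001 -0.5; -0 0.04 5.47 0.001 0 0.001 -0.5; -0 0.05 5.47 0.001 0 0.001 -0.5
[259.19846661 432.38641508]
[501.6838868  522.72061311]
```

View pics/s2.png

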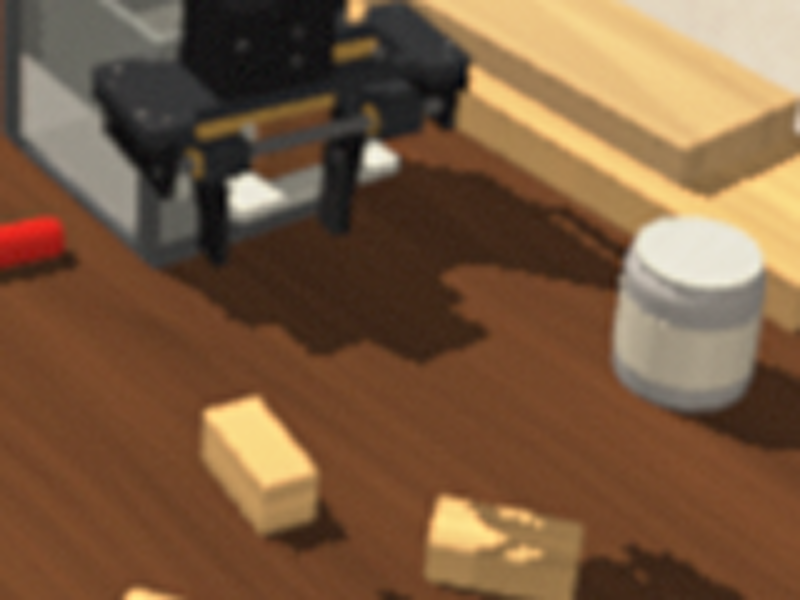

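Post top centre at about (260,440), predicted at (259,432). Batten top centre at about (505,520), predicted at (502,523). The estimates hold, so I'm descending.

jog_arm(rows="0 0 5 0 0 0 -0.5; 0 0 5 0 0 0 -0.5; 0 0 4 0 0 0 -0.5; 0 0 2.4 0 0 0 -0.5; 0 0 0 0 0 0 -0.5")

```text
time: 7.98
position: [0.4079, -0.2958, 0.0055]
tool_rot: [-2.429, -1.99, 0.001]
ft_force: [-0.3, -0.2, 0.8]
grip_width: 0.749
grip_force: 0.0
```

jog_arm(rows="0 0 0 0 0 0 1; 0 0 0 0 0 0 1; 0 0 0 0 0 0 1; 0 0 0 0 0 0 1; 0 0 0 0 0 0 1")

```text
time: 8.6
position: [0.4077, -0.2969, 0.0062]
tool_rot: [2.432, 1.988, 0.001]
ft_force: [-0.3, 0.8, 4.4]
grip_width: 0.386
grip_force: 40.0
```

jog_arm(rows="0 0 -5 0 0 0 1; 0 0 -6 0 0 0 1; 0 0 -6 0 0 0 1; 0 0 -6 0 0 0 1; 0 0 0 0 0 0 1")

```text
time: 9.22
position: [0.4096, -0.2985, 0.2402]
tool_rot: [2.426, 1.984, 0.008]
ft_force: [0.1, -0.3, -1.5]
grip_width: 0.391
grip_force: 40.0
```

Run:
```python
from h import *
print(ctrl.get_state()["joint_positions"][[0,6]])
plan([tuple(H(-.005,.034,.24))+(-95.1,),tuple(H(-.005,.034,.13))+(-95.1,)],1)
```

```text
[-0.24924463  0.36781276]
9.225 [ 0.4096 -0.2985  0.2402] [2.426 1.984 0.008] [ 0.1 -0.3 -1.5] 0.391 39.999936735257506
4.03 1.04 0.01 0.001 -0.001 0.162 1; 4.14 0.37 0.01 0.001 -0.001 0.162 1; 4.15 -0.3 0 0.001 -0.001 0.162 1; 4.05 -0.97 0 0.001 -0.001 0.162 1; 3.84 -1.61 -0 0.001 -0.001 0.162 1
3.53 -2.2 -0 0.001 -0.001 0.162 1; 3.13 -2.75 -0 0.001 -0.001 0.162 1; 2.64 -3.21 -0 0.001 -0.001 0.162 1; 2.09 -3.6 0 0.001 -0.001 0.162 1; 0 0 5.5 0 0 0 1
0 0 5.5 0 0 0 1
```

jog_arm(rows="4 1 0 0 0 0.162 1; 4.1 0.4 0 0 0 0.162 1; 4.1 -0.3 0 0 0 0.162 1; 4 -1 0 0 0 0.162 1; 3.8 -1.6 0 0 0 0.162 1")

```text
time: 9.85
position: [0.4963, -0.11, 0.234]
tool_rot: [-3.021, -0.861, 0.003]
ft_force: [0.2, -0.0, 0.2]
grip_width: 0.385
grip_force: 40.0
```

jog_arm(rows="3.5 -2.2 0 0 0 0.162 1; 3.1 -2.7 0 0 0 0.162 1; 2.6 -3.2 0 0 0 0.162 1; 2.1 -3.6 0 0 0 0.162 1; 0 0 0 0 0 0 1")

```text
time: 10.48
position: [0.5685, 0.042, 0.2331]
tool_rot: [3.139, -0.128, -0.005]
ft_force: [-0.3, -0.4, -1.1]
grip_width: 0.389
grip_force: 40.0
```

Run:
```python
from h import *
plan([tuple(H(-.003,.034,.18))+(-95.1,),tuple(H(-.003,.034,.105))+(-95.1,)],1)
snap("side","s3.png",(180,80,340,200),5)
```

```text
10.475 [0.5685 0.042  0.2331] [ 3.139 -0.128 -0.005] [-0.3 -0.4 -1.1] 0.389 40.00083580613136
0.73 0.34 5.31 0 0.003 0.008 1; 0 0 3.75 0 0 0 1; 0 0 3.75 0 0 0 1
```

View pics/s3.png

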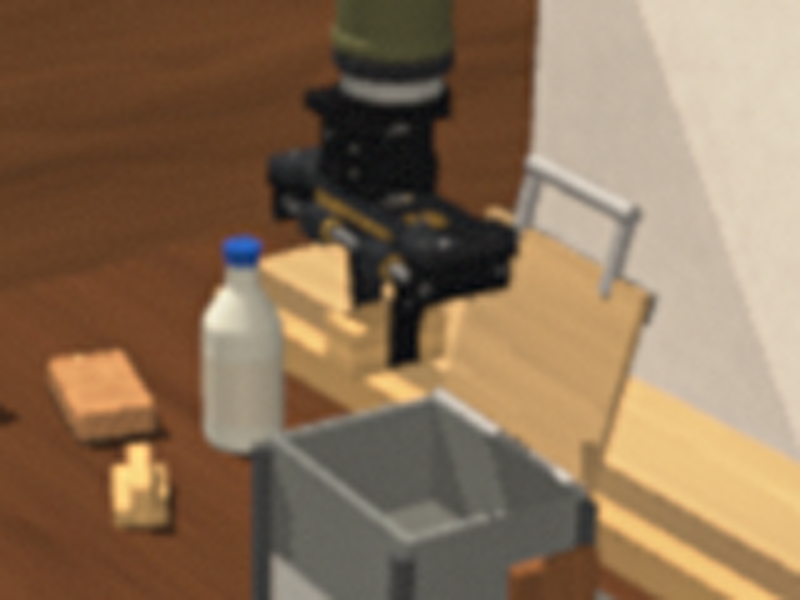

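The cover is folded right back, its bar at (580,190). The gripper holds the post (about (380,320)) above the mouth, so I'm lowering it.

jog_arm(rows="0.7 0.3 3 0 0 0.008 1; 0 0 4 0 0 0 1; 0 0 3 0 0 0 1; 0 0 2.8 0 0 0 1; 0 0 0 0 0 0 1")

```text
time: 11.15
position: [0.5726, 0.0322, 0.1049]
tool_rot: [3.136, -0.152, -0.009]
ft_force: [-0.1, -0.7, -0.6]
grip_width: 0.386
grip_force: 40.0
```

jog_arm(rows="0 0 0 0 0 0 0; 0 0 0 0 0 0 0; 0 0 0 0 0 0 0; 0 0 0 0 0 0 0; 0 0 -3 0 0 0 0")

```text
time: 11.78
position: [0.5736, 0.034, 0.136]
tool_rot: [3.137, -0.149, -0.007]
ft_force: [0.7, 0.5, 1.2]
grip_width: 0.497
grip_force: 0.0
```

jog_arm(rows="0 0 -5 0 0 0 0; 0 0 -5 0 0 0 0; 0 0 -3 0 0 0 0")

```text
time: 12.15
position: [0.5763, 0.0339, 0.2709]
tool_rot: [-3.137, 0.149, -0.006]
ft_force: [-0.1, 0.1, -0.2]
grip_width: 0.498
grip_force: 0.0
```

Run:
```python
from h import *
snap("side","x.png")
d=cam("top"); np.save("t.npy",d["img"])
hsv=cv2.cvtColor(d["img"],cv2.COLOR_BGR2HSV)
m=((hsv[...,2]>195)&(hsv[...,1]>60)&(hsv[...,0]>14)).astype(np.uint8)
n,l,stt,ce=cv2.connectedComponentsWithStats(m)
print([(ce[i].round(1).tolist(),stt[i,4]) for i in range(1,n) if 60<stt[i,4]<600])
print(ctrl.get_state()["joint_positions"][6])
for y in(36.9,-143.1): plan([(.475,-.4285,.2,y)],-.5)
```

```text
[([458.4, 81.8], np.int32(430)), ([250.7, 133.9], np.int32(372)), ([99.1, 162.4], np.int32(508)), ([487.7, 166.2], np.int32(448)), ([142.2, 180.8], np.int32(224)), ([352.5, 209.0], np.int32(99)), ([386.4, 235.5], np.int32(62)), ([343.2, 257.5], np.int32(182))]
-1.7074627856006537
12.25 [0.5776 0.034  0.2722] [-3.136  0.149 -0.012] [0.3 0.7 0.2] 0.5 0.0
-0.45 3.62 0.54 0.001 -0.001 -0.178 -0.5; -1.08 3.48 0.54 0.001 -0.001 -0.178 -0.5; -1.68 3.24 0.54 0.001 -0.001 -0.178 -0.5; -2.23 2.89 0.54 0.001 -0.001 -0.178 -0.5; -2.7 2.45 0.54 0.001 -0.001 -0.178 -0.5
-3.09 1.93 0.54 0.001 -0.001 -0.178 -0.5; -3.38 1.36 0.54 0.001 -0.001 -0.178 -0.5; -3.57 0.74 0.54 0.001 -0.001 -0.178 -0.5; -3.64 0.09 0.54 0.001 -0.001 -0.178 -0.5; -3.6 -0.55 0.54 0.001 -0.001 -0.178 -0.5
-3.45 -1.18 0.55 0.001 -0.001 -0.178 -0.5; -3.19 -1.77 0.55 0.001 -0.001 -0.178 -0.5; -2.82 -2.3 0.55 0.001 -0.001 -0.178 -0.5
12.25 [0.5776 0.034  0.2722] [-3.136  0.149 -0.012] [0.3 0.7 0.2] 0.5 0.0
-0.65 5.23 0.78 -0.001 -0.001 0.092 -0.5; -0.17 5.26 0.79 -0.001 -0.001 0.092 -0.5; 0.32 5.26 0.79 -0.001 -0.001 0.092 -0.5; 0.8 5.2 0.79 -0.001 -0.001 0.092 -0.5; 1.28 5.11 0.8 -0.001 -0.001 0.092 -0.5
1.75 4.97 0.8 -0.001 -0.001 0.092 -0.5; 2.2 4.78 0.8 -0.001 -0.001 0.092 -0.5; 2.63 4.56 0.8 -0.001 -0.001 0.092 -0.5; 3.04 4.3 0.8 -0.001 -0.001 0.092 -0.5
```

jog_arm(rows="-0.6 5.2 0.8 0 0 0.092 -0.5; -0.2 5.3 0.8 0 0 0.092 -0.5; 0.3 5.3 0.8 0 0 0.092 -0.5; 0.8 5.2 0.8 0 0 0.092 -0.5; 1.3 5.1 0.8 0 0 0.092 -0.5")

```text
time: 12.88
position: [0.5175, -0.2247, 0.2267]
tool_rot: [-3.02, 0.865, 0.001]
ft_force: [0.4, 0.2, 0.3]
grip_width: 0.747
grip_force: 0.0
```

jog_arm(rows="1.8 5 0.8 0 0 0.092 -0.5; 2.2 4.8 0.8 0 0 0.092 -0.5; 2.6 4.6 0.8 0 0 0.092 -0.5; 3 4.3 0.8 0 0 0.092 -0.5; 0 0 0 0 0 0 -0.5")

```text
time: 13.5
position: [0.4681, -0.4342, 0.1939]
tool_rot: [2.803, -1.41, -0.005]
ft_force: [-0.1, -0.5, 0.1]
grip_width: 0.749
grip_force: 0.0
```

Run:
```python
from h import *
plan([(.475,-.4285,.005,-143.1)],-.5)
print(ctrl.get_state()["joint_positions"][6])
a=cv2.imread("pics/x.png")[80:200,180:340]
d=cam("side")["img"][200:300,260:360]
cv2.imwrite("pics/s4.png",np.hstack([cv2.resize(a,(400,300)),cv2.resize(d,(300,300))]))
```

```text
13.5 [ 0.4681 -0.4342  0.1939] [ 2.803 -1.41  -0.005] [-0.1 -0.5  0.1] 0.749 0.0
-0.01 -0.25 4.72 0.001 0 -0.001 -0.5; -0.01 -0.24 4.72 0.001 0 -0.001 -0.5; -0.01 -0.24 4.72 0.001 0 -0.001 -0.5; -0.01 -0.23 4.72 0.001 0 -0.001 -0.5
-1.563603538735567
```

View pics/s4.png

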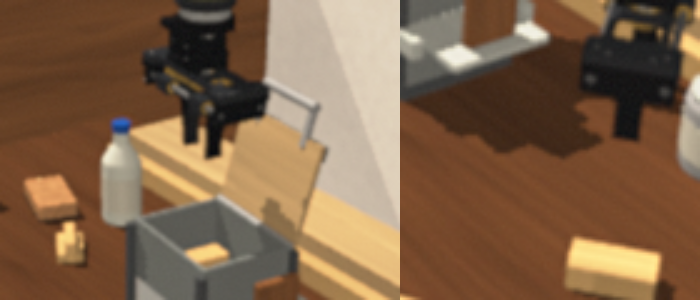

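The post lies in the hopper (207,255) and the batten is unmoved at (612,265 in the picture). Grasping the batten.

jog_arm(rows="0 -0.3 5 0 0 0 -0.5; 0 -0.3 5 0 0 0 -0.5; 0 -0.2 5 0 0 0 -0.5; 0 -0.2 3.8 0 0 0 -0.5; 0 0 0 0 0 0 -0.5")

```text
time: 14.18
position: [0.4805, -0.4201, 0.005]
tool_rot: [-2.813, 1.394, 0.008]
ft_force: [0.1, -0.1, 0.4]
grip_width: 0.748
grip_force: 0.0
```

jog_arm(rows="0 0 0 0 0 0 1; 0 0 0 0 0 0 1; 0 0 0 0 0 0 1; 0 0 0 0 0 0 1; 0 0 0 0 0 0 1")

```text
time: 14.8
position: [0.481, -0.4242, 0.0089]
tool_rot: [-2.813, 1.399, -0.002]
ft_force: [-2.3, 0.9, 6.9]
grip_width: 0.457
grip_force: 40.0
```

jog_arm(rows="0 0 -5 0 0 0 1; 0 0 -6 0 0 0 1; 0 0 -6 0 0 0 1; 0 0 -6 0 0 0 1; 0 0 0 0 0 0 1")

```text
time: 15.42
position: [0.4823, -0.4259, 0.2433]
tool_rot: [2.812, -1.399, 0.015]
ft_force: [-0.2, -0.1, -1.1]
grip_width: 0.454
grip_force: 40.0
```

Run:
```python
from h import *
plan([tuple(H(-.003,-.033,.24))+(-95.1,)],1)
```

```text
15.425 [ 0.4823 -0.4259  0.2433] [ 2.812 -1.399  0.015] [-0.2 -0.1 -1.1] 0.454 39.999791979789734
-3.3 -3.86 0.02 0 -0.001 -0.104 1; -2.88 -4.19 0.03 0 -0.001 -0.104 1; -2.43 -4.46 0.03 0 -0.001 -0.104 1; -1.95 -4.69 0.03 0 -0.001 -0.104 1; -1.46 -4.87 0.04 0 -0.001 -0.104 1
-0.94 -5 0.04 0 -0.001 -0.104 1; -0.42 -5.07 0.04 0 -0.001 -0.104 1; 0.11 -5.08 0.04 0 -0.001 -0.104 1
```

jog_arm(rows="-3.3 -3.9 0 0 0 -0.104 1; -2.9 -4.2 0 0 0 -0.104 1; -2.4 -4.5 0 0 0 -0.104 1; -2 -4.7 0 0 0 -0.104 1; -1.5 -4.9 0 0 0 -0.104 1")

```text
time: 16.05
position: [0.535, -0.1719, 0.2365]
tool_rot: [-3.079, 0.623, 0.002]
ft_force: [0.2, -0.7, -0.9]
grip_width: 0.455
grip_force: 40.0
```

jog_arm(rows="-0.9 -5 0 0 0 -0.104 1; -0.4 -5.1 0 0 0 -0.104 1; 0.1 -5.1 0 0 0 -0.104 1; 0 0 0 0 0 0 1; 0 0 0 0 0 0 1")

```text
time: 16.68
position: [0.5682, -0.0253, 0.2366]
tool_rot: [3.137, -0.144, -0.003]
ft_force: [0.0, -1.1, -1.5]
grip_width: 0.456
grip_force: 40.0
```

Run:
```python
from h import *
plan([tuple(H(-.003,-.033,.108))+(-95.1,)],1)
```

```text
16.675 [ 0.5682 -0.0253  0.2366] [ 3.137e+00 -1.440e-01 -3.000e-03] [ 0.  -1.1 -1.5] 0.456 39.99956667423248
0.06 0.1 4.29 0 0.001 -0.001 1; 0.06 0.11 4.29 0 0.001 -0.001 1; 0.05 0.11 4.29 0 0.001 -0.001 1
```

jog_arm(rows="0.2 0.3 3 0 0 0 1; 0 0 4 0 0 0 1; 0 0 3 0 0 0 1; 0 0 2.9 0 0 0 1; 0 0 0 0 0 0 1")

```text
time: 17.3
position: [0.568, -0.0299, 0.1063]
tool_rot: [3.137, -0.148, -0.008]
ft_force: [-0.7, 0.7, -0.4]
grip_width: 0.452
grip_force: 40.0
```

jog_arm(rows="0 0 0 0 0 0 -0.1; 0 0 0 0 0 0 -0.1; 0 0 0 0 0 0 -0.1; 0 0 0 0 0 0 -0.1; 0 0 -3 0 0 0 -0.1")

```text
time: 17.92
position: [0.5687, -0.0277, 0.1371]
tool_rot: [3.138, -0.143, -0.007]
ft_force: [0.9, 0.8, 0.4]
grip_width: 0.549
grip_force: 0.0
```

jog_arm(rows="0 0 -5 0 0 0 0; 0 0 -5 0 0 0 0; 0 0 -3 0 0 0 0; 0 0 0 0 0 0 0")

```text
time: 18.42
position: [0.5721, -0.0282, 0.2717]
tool_rot: [-3.137, 0.143, -0.009]
ft_force: [-0.2, -0.1, 0.0]
grip_width: 0.502
grip_force: 0.0
```

Run:
```python
from h import *
snap("side","x.png")
d=cam("top")
hsv=cv2.cvtColor(d["img"],cv2.COLOR_BGR2HSV)
m=((hsv[...,2]>195)&(hsv[...,1]>60)&(hsv[...,0]>14)).astype(np.uint8)
n,l,stt,ce=cv2.connectedComponentsWithStats(m)
print([(ce[i].round(1).tolist(),stt[i,4]) for i in range(1,n) if 60<stt[i,4]<600])
print(ctrl.get_state()["joint_positions"][6])
plan([(.549,.325,.2,-30.1)],-.5)
```

```text
[([458.4, 81.7], np.int32(428)), ([214.7, 131.0], np.int32(253)), ([99.2, 162.4], np.int32(510)), ([487.6, 166.2], np.int32(447)), ([142.2, 180.9], np.int32(222)), ([344.8, 256.7], np.int32(207))]
-1.5896576436823489
18.525 [ 0.5703 -0.0279  0.2684] [-3.138  0.143  0.   ] [-0.3  0.7 -0.8] 0.502 0.0
-0.76 -4.99 0.98 -0 0 -0.162 -0.5; 0.06 -5.05 0.98 -0 0 -0.162 -0.5; 0.87 -4.97 0.98 -0 0 -0.162 -0.5; 1.66 -4.77 0.98 -0 0 -0.162 -0.5; 2.41 -4.44 0.98 -0 0 -0.162 -0.5
3.1 -3.99 0.98 -0 0 -0.162 -0.5; 3.7 -3.44 0.98 -0 0 -0.162 -0.5
```

Run:
```python
from h import *
import pickle; d,s=pickle.load(open("c.pkl","rb"))
print("glue cap",w(d,188/1.5625,209/1.5625,.168), "base near edge",w(d,212/1.5625,238/1.5625,.0))
print("side base bottom", w(s,358/1.5625,264/1.5625,0))
print("tee base ctr z14",w(d,142.2,180.9,.014))
a=cv2.imread("pics/x.png")
cv2.imwrite("pics/s5.png",np.hstack([cv2.resize(a[80:200,180:340],(480,360),interpolation=2),cv2.resize(a[160:190,188:228],(320,360),interpolation=2)]))
```

```text
glue cap [0.68247884 0.37578482 0.168     ] base near edge [0.65726962 0.36237116 0.        ]
side base bottom [0.67006795 0.35187458 0.        ]
tee base ctr z14 [0.55135313 0.3302854  0.014     ]
```

View pics/s5.png

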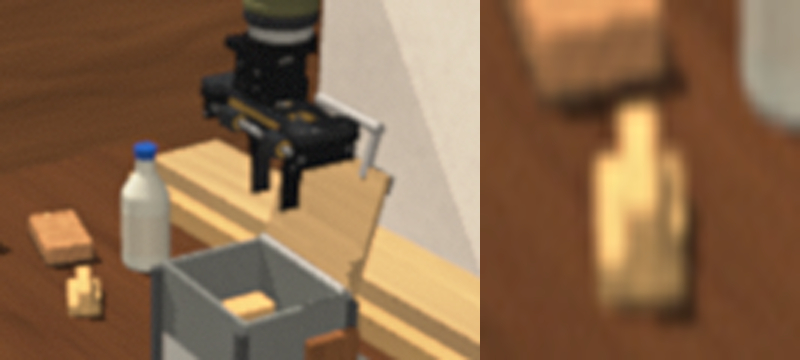

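Batten in the hopper at (250,303), tee still at (85,293), and the glue bottle clears the gripper body by about 40 mm.

jog_arm(rows="-0.8 -5 0.5 0 0 -0.162 -0.5; 0.1 -5 0.6 0 0 -0.162 -0.5; 0.9 -5 0.6 0 0 -0.162 -0.5; 1.7 -4.8 0.6 0 0 -0.162 -0.5; 2.4 -4.4 0.6 0 0 -0.162 -0.5")

```text
time: 19.15
position: [0.555, 0.2255, 0.2376]
tool_rot: [2.938, 1.113, -0.004]
ft_force: [0.1, -0.4, 0.1]
grip_width: 0.745
grip_force: 0.0
```

jog_arm(rows="3.1 -4 0.6 0 0 -0.162 -0.5; 3.7 -3.4 0.6 0 0 -0.162 -0.5; 0 0 0 0 0 0 -0.5; 0 0 0 0 0 0 -0.5")

```text
time: 19.65
position: [0.5501, 0.3237, 0.226]
tool_rot: [2.724, 1.563, -0.005]
ft_force: [-0.4, -0.7, 0.3]
grip_width: 0.75
grip_force: 0.0
```

Run:
```python
from h import *
plan([(.5505,.327,.0035,-30.1)],-.5)
```

```text
19.65 [0.5501 0.3237 0.226 ] [ 2.724  1.563 -0.005] [-0.4 -0.7  0.3] 0.75 0.0
0.08 -0.02 4.45 -0 0.001 -0.001 -0.5; 0.07 -0.02 4.45 -0 0.001 -0.001 -0.5; 0.07 -0.02 4.45 -0 0.001 -0.001 -0.5; 0.07 -0.03 4.45 -0 0.001 -0.001 -0.5; 0.06 -0.03 4.45 -0 0.001 -0.001 -0.5
```

jog_arm(rows="0.1 0 5 0 0 0 -0.5; 0.1 0 5 0 0 0 -0.5; 0.1 0 5 0 0 0 -0.5; 0.1 0 4 0 0 0 -0.5; 0 0 3.1 0 0 0 -0.5")

```text
time: 20.27
position: [0.5525, 0.3252, 0.0046]
tool_rot: [2.726, 1.559, -0.003]
ft_force: [-0.5, 0.3, 0.6]
grip_width: 0.751
grip_force: 0.0
```

jog_arm(rows="0 0 0 0 0 0 -0.5; 0 0 0 0 0 0 1; 0 0 0 0 0 0 1; 0 0 0 0 0 0 1; 0 0 0 0 0 0 1", force=40)

```text
time: 20.9
position: [0.553, 0.3287, 0.0078]
tool_rot: [-2.724, -1.565, -0.002]
ft_force: [-0.3, -0.5, 3.5]
grip_width: 0.454
grip_force: 40.0
```

jog_arm(rows="0 0 0 0 0 0 1; 0 0 0 0 0 0 1")

```text
time: 21.15
position: [0.553, 0.3287, 0.0078]
tool_rot: [-2.724, -1.565, -0.002]
ft_force: [-2.3, -0.2, 6.0]
grip_width: 0.453
grip_force: 40.0
```

jog_arm(rows="0 0 -4 0 0 0 1; 0 0 -6 0 0 0 1; 0 0 -6 0 0 0 1; 0 0 -7 0 0 0 1; 0 0 0 0 0 0 1")

```text
time: 21.78
position: [0.5554, 0.3297, 0.2358]
tool_rot: [-2.723, -1.564, -0.018]
ft_force: [0.3, 0.4, -1.6]
grip_width: 0.453
grip_force: 40.0
```

Run:
```python
from h import *
plan([tuple(H(-.003,0.0,.24))+(-95.1,)],1)
```

```text
21.775 [0.5554 0.3297 0.2358] [-2.723 -1.564 -0.018] [ 0.3  0.4 -1.6] 0.453 39.999797344207764
-3.89 2.55 -0.09 -0 -0.002 0.162 1; -3.43 3.15 -0.08 -0 -0.002 0.162 1; -2.88 3.66 -0.07 -0 -0.002 0.162 1; -2.26 4.07 -0.07 -0 -0.002 0.162 1; -1.57 4.38 -0.06 -0 -0.002 0.162 1
-0.84 4.58 -0.06 -0 -0.002 0.162 1; -0.1 4.66 -0.06 -0 -0.002 0.162 1
```

jog_arm(rows="-3.9 2.6 0 0 0 0.162 1; -3.4 3.2 0 0 0 0.162 1; -2.9 3.7 0 0 0 0.162 1; -2.3 4.1 0 0 0 0.162 1; -1.6 4.4 0 0 0 0.162 1")

```text
time: 22.4
position: [0.5643, 0.0925, 0.2276]
tool_rot: [3.121, 0.357, -0.003]
ft_force: [0.9, 0.3, -0.2]
grip_width: 0.452
grip_force: 40.0
```

jog_arm(rows="-0.8 4.6 0 0 0 0.162 1; -0.1 4.7 0 0 0 0.162 1; 0 0 0 0 0 0 1; 0 0 0 0 0 0 1")

```text
time: 22.9
position: [0.5698, 0.0013, 0.2281]
tool_rot: [-3.138, 0.142, 0.003]
ft_force: [0.7, 0.8, -0.0]
grip_width: 0.457
grip_force: 40.0
```

Run:
```python
from h import *
plan([tuple(H(-.003,0.0,.13))+(-95.1,)],1)
snap("side","s6.png",(180,80,340,200),4)
```

```text
22.9 [0.5698 0.0013 0.2281] [-3.138e+00  1.420e-01  3.000e-03] [ 0.7  0.8 -0. ] 0.457 40.000269412994385
0.12 -0.15 4.9 -0 0.001 -0.001 1; 0.12 -0.15 4.9 -0 0.001 -0.001 1
```

View pics/s6.png

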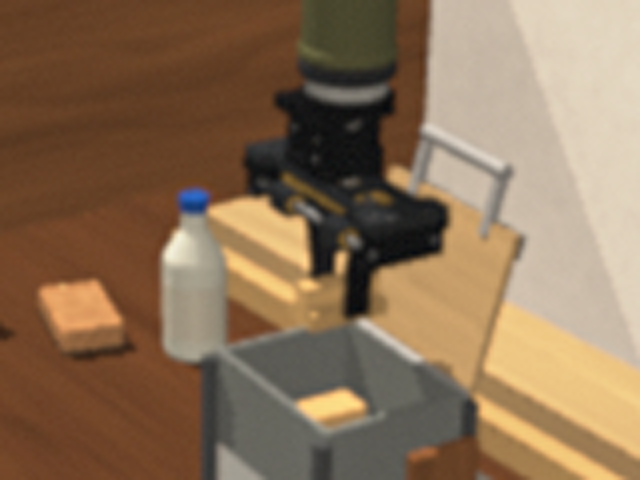

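The tee is held at (325,300) above the mouth and the bench is clear where it lay. Lowering it onto the other two.

jog_arm(rows="0.2 -0.3 4 0 0 0 1; 0 0 3 0 0 0 1; 0 0 2.6 0 0 0 1; 0 0 0 0 0 0 1; 0 0 0 0 0 0 1")

```text
time: 23.58
position: [0.5732, 0.0044, 0.134]
tool_rot: [-3.138, 0.141, -0.002]
ft_force: [-0.1, 0.7, -1.2]
grip_width: 0.455
grip_force: 40.0
```

jog_arm(rows="0 0 0 0 0 0 -0.1; 0 0 0 0 0 0 -0.1; 0 0 0 0 0 0 -0.1; 0 0 0 0 0 0 -0.1; 0 0 -3 0 0 0 -0.1")

```text
time: 24.2
position: [0.5707, 0.0034, 0.1613]
tool_rot: [3.137, -0.143, -0.008]
ft_force: [-0.2, 0.6, 1.1]
grip_width: 0.55
grip_force: 0.0
```

jog_arm(rows="0 0 -5 0 0 0 0; 0 0 -6 0 0 0 0; 0 0 -6 0 0 0 0.3; 0 0 0 0 0 0 0.3")

```text
time: 24.7
position: [0.575, 0.003, 0.3388]
tool_rot: [-3.136, 0.144, -0.015]
ft_force: [-0.2, -0.8, -0.8]
grip_width: 0.383
grip_force: 0.0
```

Run:
```python
from h import *
# bar TCP at release was ~(.6962,-.0042,.3145)
plan([tuple(H(0,0,.42))+(-5.1,),(.6975,-.0055,.405,-5.1)],.3)
a=cam("side")["img"]; t=cam("top")["img"]
cv2.imwrite("pics/s7.png",np.hstack([cv2.resize(a[120:200,220:320],(400,320),interpolation=2),cv2.resize(t[120:210,180:300],(400,320),interpolation=2)]))
```

```text
24.7 [0.575  0.003  0.3388] [-3.136  0.144 -0.015] [-0.2 -0.8 -0.8] 0.383 0.0
0.01 -0.01 -0.9 0.001 -0.001 -0.175 0.3; 0.01 -0.01 -0.9 0.001 -0.001 -0.175 0.3; 0.01 -0.01 -0.9 0.001 -0.001 -0.175 0.3; 0.01 -0.01 -0.9 0.001 -0.001 -0.175 0.3; 0.01 -0.01 -0.9 0.001 -0.001 -0.175 0.3
0.01 -0 -0.9 0.001 -0.001 -0.175 0.3; 0.01 -0 -0.9 0.001 -0.001 -0.175 0.3; 0.01 -0 -0.9 0.001 -0.001 -0.175 0.3; 0.01 0 -0.9 0.001 -0.001 -0.175 0.3; 0.05 4.09 0.5 0 0 0 0.3
0.05 4.09 0.5 0 0 0 0.3; 0.05 4.09 0.5 0 0 0 0.3
```

View pics/s7.png

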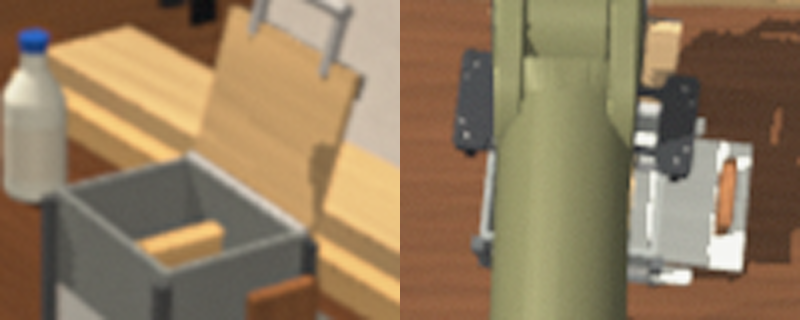

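The tee rests in the hopper, below the rim, at (180,245) in the left picture. Next I close the cover.

jog_arm(rows="0 0 -1.6 0 0 -0.175 0.3; 0 0 -1.5 0 0 -0.175 0.3; 0 0 -1.5 0 0 -0.175 0.3; 0 0 -1.5 0 0 -0.175 0.3; 0 0 -1.5 0 0 -0.175 0.3")

```text
time: 25.42
position: [0.572, 0.0036, 0.4073]
tool_rot: [-2.899, -1.208, 0.006]
ft_force: [0.5, -0.8, 1.3]
grip_width: 0.352
grip_force: 0.0
```

jog_arm(rows="0 0 -0.5 0 0 -0.175 0.3; 0 0 0 0 0 -0.175 0.3; 0 0 0 0 0 -0.175 0.3; 0 0 0 0 0 -0.175 0.3; 0 4 0.5 0 0 0 0.3")

```text
time: 26.05
position: [0.6114, 0.0002, 0.409]
tool_rot: [-2.312, -2.124, -0.001]
ft_force: [0.9, 0.1, 0.2]
grip_width: 0.351
grip_force: 0.0
```

jog_arm(rows="0 4 0.5 0 0 0 0.3; 0 4 0.5 0 0 0 0.3; 0 0 0 0 0 0 0.3; 0 0 0 0 0 0 0.3")

```text
time: 26.55
position: [0.6914, -0.0072, 0.3977]
tool_rot: [-2.315, -2.121, 0.004]
ft_force: [-0.6, -0.4, -0.2]
grip_width: 0.348
grip_force: 0.0
```

Run:
```python
from h import *
plan([(.6970,-.0045,.40,-5.1),(.6970,-.0045,.315,-5.1)],.3)
```

```text
26.55 [ 0.6914 -0.0072  0.3977] [-2.315 -2.121  0.004] [-0.6 -0.4 -0.2] 0.348 0.0
0.32 0.53 -0.23 -0.003 0 0.001 0.3; 0 0 4.25 0 0 0 0.3; 0 0 4.25 0 0 0 0.3
```

jog_arm(rows="0.3 0.5 0 0 0 0 0.3; 0 0 3 0 0 0 0.3; 0 0 3 0 0 0 0.3; 0 0 2.2 0 0 0 0.3; 0 0 0 0 0 0 0.3", force=20)

```text
time: 27.18
position: [0.6962, -0.0037, 0.3164]
tool_rot: [-2.314, -2.122, 0.001]
ft_force: [-0.2, -0.2, 1.0]
grip_width: 0.352
grip_force: 0.0
```

jog_arm(rows="0 0 0 0 0 0 1; 0 0 0 0 0 0 1; 0 0 0 0 0 0 1; 0 0 0 0 0 0 1")

```text
time: 27.68
position: [0.6962, -0.0044, 0.3189]
tool_rot: [-2.315, -2.122, 0.001]
ft_force: [-5.8, 0.1, 4.0]
grip_width: 0.154
grip_force: 20.0
```

Run:
```python
from h import *
P=np.array(ctrl.get_state()["position"])
def B(a): return np.array(H(.07-.18*np.cos(a+.022),0,.16+.18*np.sin(a+.022)))
o=P-B(1.83); print(o)
plan([tuple(B(a)+o)+(-5.1,) for a in np.linspace(1.83,-.01,16)[1:]],1)
```

```text
[ 0.00140635  0.00230558 -0.01399988]
27.675 [ 0.6962 -0.0044  0.3189] [-2.315e+00 -2.122e+00  1.000e-03] [-5.8  0.1  4. ] 0.154 19.999710023403168
0 -2.15 -0.48 -0.001 -0.001 0.002 1; -0 -2.2 -0.21 0 0 0 1; -0 -2.21 0.06 0 0 0 1; -0 -2.18 0.33 0 0 0 1; -0 -2.13 0.59 0 0 0 1
-0 -2.04 0.85 0 0 0 1; -0 -1.92 1.09 0 0 0 1; -0 -1.77 1.32 0 0 0 1; -0 -1.6 1.52 0 0 0 1; -0 -1.4 1.71 0 0 0 1
-0 -1.18 1.86 0 0 0 1; -0 -0.94 2 0 0 0 1; -0 -0.69 2.1 0 0 0 1; -0 -0.43 2.16 0 0 0 1; -0 -0.16 2.2 0 0 0 1
```

jog_arm(rows="0 -2.15 -0.48 0 0 0 1; 0 -2.2 -0.21 0 0 0 1; 0 -2.21 0.06 0 0 0 1; 0 -2.18 0.33 0 0 0 1; 0 -2.13 0.59 0 0 0 1")

```text
time: 28.3
position: [0.5908, 0.0044, 0.3168]
tool_rot: [2.312, 2.119, 0.009]
ft_force: [4.0, -0.7, 2.1]
grip_width: 0.151
grip_force: 20.0
```

jog_arm(rows="0 -2.04 0.85 0 0 0 1; 0 -1.92 1.09 0 0 0 1; 0 -1.77 1.32 0 0 0 1; 0 -1.6 1.52 0 0 0 1; 0 -1.4 1.71 0 0 0 1")

```text
time: 28.92
position: [0.5033, 0.0117, 0.2512]
tool_rot: [2.314, 2.119, 0.007]
ft_force: [2.2, -2.7, 1.3]
grip_width: 0.149
grip_force: 20.0
```

jog_arm(rows="0 -1.18 1.86 0 0 0 1; 0 -0.94 2 0 0 0 1; 0 -0.69 2.1 0 0 0 1; 0 -0.43 2.1 0 0 0 1; 0 -0.16 1.8 0 0 0 1")

```text
time: 29.55
position: [0.4674, 0.0146, 0.1509]
tool_rot: [-2.316, -2.121, 0.002]
ft_force: [-4.2, -1.1, 2.6]
grip_width: 0.147
grip_force: 20.0
```

jog_arm(rows="0 0 0 0 0 0 1; 0 0 0.5 0 0 0 1; 0 0 0 0 0 0 1")

```text
time: 29.92
position: [0.4671, 0.0147, 0.1458]
tool_rot: [-2.316, -2.121, 0.004]
ft_force: [-5.2, -1.8, -2.4]
grip_width: 0.148
grip_force: 20.1
```

jog_arm(rows="0 0 0.5 0 0 0 1; 0 0 0 0 0 0 1; 0 0 0.4 0 0 0 1; 0 0 0 0 0 0 1")

```text
time: 30.42
position: [0.467, 0.0152, 0.1395]
tool_rot: [-2.314, -2.12, 0.003]
ft_force: [-13.9, -2.2, 16.4]
grip_width: 0.144
grip_force: 18.8
```

jog_arm(rows="0 0 0.4 0 0 0 1; 0 0 0 0 0 0 1")

```text
time: 30.68
position: [0.4671, 0.0157, 0.1357]
tool_rot: [-2.314, -2.12, 0.002]
ft_force: [-13.6, -1.1, 18.4]
grip_width: 0.137
grip_force: 18.7
```

jog_arm(rows="0 0 -1 0 0 0 1; 0 0 0 0 0 0 0.3; 0 0 0 0 0 0 0.3; 0 0 -4 0 0 0 0.3; 0 0 -5 0 0 0 0.3")

```text
time: 31.3
position: [0.4683, 0.0157, 0.2335]
tool_rot: [-2.316, -2.123, 0.001]
ft_force: [1.7, 1.1, 0.6]
grip_width: 0.346
grip_force: 0.0
```

jog_arm(rows="0 0 -5 0 0 0 0.2; 0 0 0 0 0 0 0.2")

```text
time: 31.55
position: [0.4714, 0.016, 0.2875]
tool_rot: [2.312, 2.12, 0.014]
ft_force: [-0.3, -0.6, -0.3]
grip_width: 0.395
grip_force: 0.0
```

Run:
```python
from h import *
print(ctrl.get_state()["joint_positions"][6])
plan([tuple(H(0,-.145,.27))+(-95.1,)],.2)
a=snap("side","s8.png",(210,130,330,230),6)
```

```text
-0.2216249484199556
31.55 [0.4714 0.016  0.2875] [2.312 2.12  0.014] [-0.3 -0.6 -0.3] 0.395 0.0
-1.65 1.16 0.2 0.001 -0.001 0.175 0.2; -1.42 1.43 0.2 0.001 -0.001 0.175 0.2; -1.15 1.65 0.2 0.001 -0.001 0.175 0.2; -0.84 1.83 0.2 0.001 -0.001 0.175 0.2; -0.51 1.94 0.2 0.001 -0.001 0.175 0.2
-0.17 2 0.2 0.001 -0.001 0.175 0.2; 0.18 2 0.2 0.001 -0.001 0.175 0.2; 0.53 1.94 0.2 0.001 -0.001 0.175 0.2; 0.86 1.82 0.2 0.001 -0.001 0.175 0.2
```

View pics/s8.png

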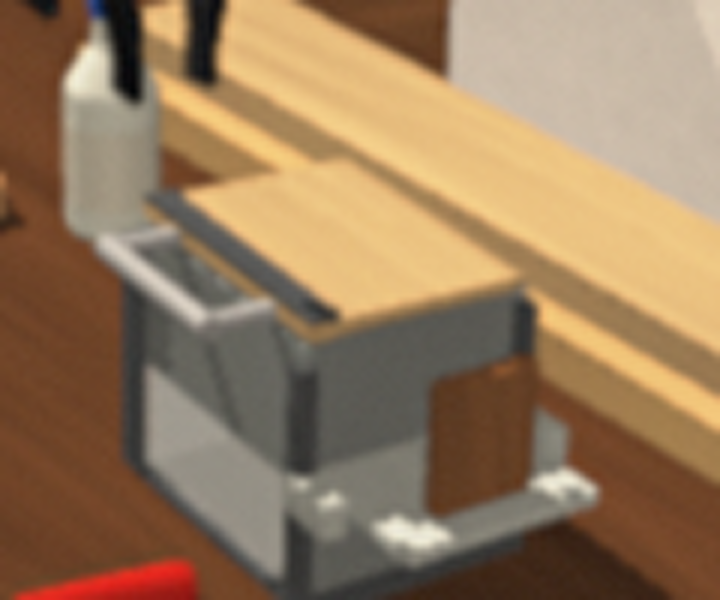

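Run:
```python
from h import *
import pickle; d,s=pickle.load(open("c.pkl","rb")); n=cam("side")
def sh(box):
    x0,y0,x1,y1=box; T=cv2.resize(s["img"][y0:y1,x0:x1],None,fx=8,fy=8,interpolation=2); I=cv2.resize(n["img"][y0-6:y1+6,x0-6:x1+6],None,fx=8,fy=8,interpolation=2)
    r=cv2.minMaxLoc(cv2.matchTemplate(I,T,5)); return (np.array(r[3])-48)/8, round(r[1],3)
print("bar",sh((224,166,262,188)),"wall",sh((258,190,276,215)),"gate",sh((278,186,312,226)))
for a in(0,.02,.044):
    print(a,[p(n,H(.07-.18*np.cos(a+.022),y,.16+.18*np.sin(a+.022))).round(1) for y in(.055,-.055)])
# static rim/foot reference errors
print(p(n,H(-.075,-.1,0)),p(n,H(-.032,-.152,.163)))
```

```text
bar (array([ 0.  , -0.25]), 0.997) wall (array([0., 0.]), 0.998) gate (array([-0.125,  0.   ]), 0.967)
0 [array([227.4, 172.4]), array([244.5, 186.4])]
0.02 [array([227.4, 171.4]), array([244.5, 185.4])]
0.044 [array([227.5, 170.2]), array([244.6, 184.1])]
[260.2039622  233.39394287] [282.45075619 193.82813588]
```

The bar sits where it started (shift 0.25 px). My 1 cm rise with the grip closed may have lifted it a hair, so I'm pressing the bar down from above with closed fingers.

jog_arm(rows="0 -0.4 3 0 0 0 1; 0 0 3 0 0 0 1; 0 0 3 0 0 0 1; 0 0 1.6 0 0 0 1; 0 0 0 0 0 0 1")

```text
time: 32.28
position: [0.4633, 0.0158, 0.1754]
tool_rot: [-2.315, -2.122, 0.004]
ft_force: [-0.5, -0.6, 1.0]
grip_width: 0.011
grip_force: 0.0
```

jog_arm(rows="0 0 0.5 0 0 0 1; 0 0 0 0 0 0 1; 0 0 0.4 0 0 0 1; 0 0 0 0 0 0 1")

```text
time: 32.78
position: [0.4651, 0.016, 0.171]
tool_rot: [2.316, 2.123, 0.004]
ft_force: [-6.0, -0.5, 16.6]
grip_width: 0.006
grip_force: 8.3
```

Contact at z = 0.171 m with 17 N, which is the shut bar's top (164 + 7 mm). The cover is shut, so on to the gate.

jog_arm(rows="0 0 -5 0 0 0 0.2; 0 0 -5 0 0 0 0.2; -1.7 1.2 0 0 0 0.175 0.2; -1.4 1.4 0 0 0 0.175 0.2; -1.1 1.7 0 0 0 0.175 0.2")

```text
time: 33.4
position: [0.4959, -0.0368, 0.2684]
tool_rot: [2.791, 1.441, 0.002]
ft_force: [-0.3, -0.1, -0.6]
grip_width: 0.385
grip_force: 0.0
```

jog_arm(rows="-0.8 1.8 0 0 0 0.175 0.2; -0.5 1.9 0 0 0 0.175 0.2; -0.2 2 0 0 0 0.175 0.2; 0.2 2 0 0 0 0.175 0.2; 0.5 1.9 0 0 0 0.175 0.2")

```text
time: 34.02
position: [0.5456, -0.1227, 0.2681]
tool_rot: [-3.139, -0.123, -0.001]
ft_force: [-0.5, -0.4, 0.3]
grip_width: 0.399
grip_force: 0.0
```

jog_arm(rows="0.9 1.8 0 0 0 0.175 0.2; 0 0 0 0 0 0 0.2; 0 0 0 0 0 0 0.2")

```text
time: 34.4
position: [0.5555, -0.1386, 0.2678]
tool_rot: [-3.138, 0.138, 0.0]
ft_force: [-0.8, -0.5, -0.0]
grip_width: 0.399
grip_force: 0.0
```

Run:
```python
from h import *
plan([tuple(H(0,-.145,.128))+(-95.1,)],.2)
```

```text
34.4 [ 0.5555 -0.1386  0.2678] [-3.138  0.138  0.   ] [-0.8 -0.5 -0. ] 0.399 0.0
0.24 0.05 4.66 -0 0 0 0.2; 0.24 0.05 4.66 -0 0 0 0.2; 0.24 0.05 4.66 -0 0 0 0.2
```

jog_arm(rows="0.7 0.1 4 0 0 0 0.2; 0 0 3 0 0 0 0.2; 0 0 3 0 0 0 0.2; 0 0 3.5 0 0 0 0.2; 0 0 0 0 0 0 0.2", force=25)

```text
time: 35.02
position: [0.5603, -0.1392, 0.1305]
tool_rot: [-3.137, 0.139, 0.009]
ft_force: [0.1, 0.2, 0.2]
grip_width: 0.399
grip_force: 0.0
```

jog_arm(rows="0 0 0 0 0 0 1; 0 0 0 0 0 0 1; 0 0 0 0 0 0 1; 0 0 0 0 0 0 1")

```text
time: 35.52
position: [0.5634, -0.141, 0.1342]
tool_rot: [-3.138, 0.142, -0.004]
ft_force: [-0.5, 0.1, 5.8]
grip_width: 0.157
grip_force: 25.0
```

jog_arm(rows="0 1.5 0 0 0 0 1; 0 2 0 0 0 0 1; 0 2 0 0 0 0 1; 0 2 0 0 0 0 1; 0 2 0 0 0 0 1")

```text
time: 36.15
position: [0.5561, -0.2331, 0.1342]
tool_rot: [-3.135, 0.138, -0.005]
ft_force: [1.9, 5.9, 5.5]
grip_width: 0.155
grip_force: 25.0
```

jog_arm(rows="0 2 0 0 0 0 1; 0 2 0 0 0 0 1; 0 2 0 0 0 0 1; 0 0.8 0 0 0 0 1; 0 0.4 0 0 0 0 1")

```text
time: 36.78
position: [0.5513, -0.2948, 0.1339]
tool_rot: [-3.12, 0.13, -0.002]
ft_force: [-2.1, 27.3, 16.6]
grip_width: 0.159
grip_force: 25.0
```

jog_arm(rows="0 0 0 0 0 0 1; 0 0.4 0 0 0 0 1; 0 0 0 0 0 0 1")

```text
time: 37.15
position: [0.5513, -0.2947, 0.1339]
tool_rot: [-3.115, 0.125, 0.0]
ft_force: [-3.4, 30.6, 17.9]
grip_width: 0.159
grip_force: 24.9
```

Run:
```python
from h import *
s=st(); c,sn=np.cos(Q[2]),np.sin(Q[2]); D=np.array(s["position"])-[.5634,-.141,.1342]
print("pulled",sn*D[0]-c*D[1]);
```

```text
37.15 [ 0.5513 -0.2947  0.1339] [-3.115  0.125  0.   ] [-3.4 30.6 17.9] 0.159 24.925983175635338
pulled 0.15420433808810088
```

Run:
```python
from h import *
a=cam("side"); t=cam("top")
cv2.imwrite("pics/s9.png",np.hstack([cv2.resize(a["img"][140:250,215:325],(400,400),interpolation=2),cv2.resize(t["img"][130:220,190:330],(400,400),interpolation=2)]))
# predicted grip outer-face top corners at travel .154/.160
for g in(.154,.16): print(g,[((p(a,H(x,-.152-g,.163))-[215,140])*400/110).round(0) for x in(-.032,.032)],[((p(t,H(x,-.145-g,.163))-[190,130])*[400/140,400/90]).round(0) for x in(-.032,.032)])
```

```text
0.154 [array([357., 281.]), array([421., 259.])] [array([383., 265.]), array([388., 179.])]
0.16 [array([362., 284.]), array([426., 263.])] [array([388., 266.]), array([393., 180.])]
```

View pics/s9.png

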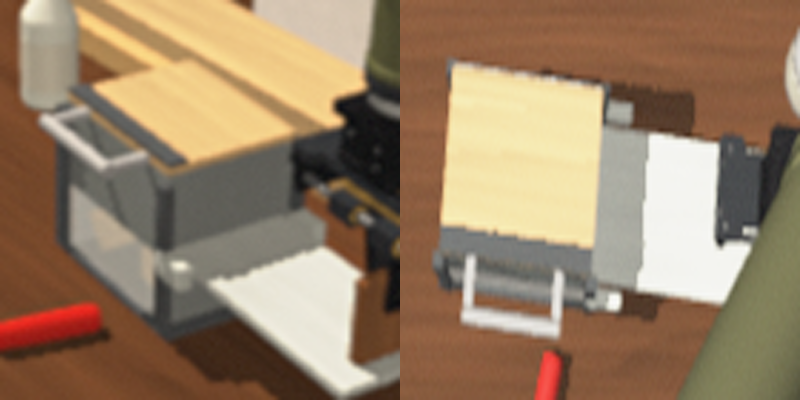

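jog_arm(rows="0 0 0 0 0 0 1; 0 0.4 0 0 0 0 1; 0 0 0 0 0 0 1; 0 0.4 0 0 0 0 1; 0 0 0 0 0 0 1", force=45)

```text
time: 37.88
position: [0.5513, -0.2947, 0.1337]
tool_rot: [-3.103, 0.117, 0.005]
ft_force: [-7.6, 43.9, 25.5]
grip_width: 0.161
grip_force: 45.0
```

jog_arm(rows="0 -0.9 0 0 0 0 1; 0 0 0 0 0 0 0.2; 0 0 0 0 0 0 0.2; 0 0 -4 0 0 0 0.2; 0 0 -5 0 0 0 0.2")

```text
time: 38.5
position: [0.5464, -0.309, 0.2223]
tool_rot: [-3.137, 0.142, 0.005]
ft_force: [0.6, 0.2, 0.5]
grip_width: 0.39
grip_force: 0.0
```

jog_arm(rows="0 0 -5 0 0 0 0; 0 0 -5 0 0 0 0; -5 2 0 0 0 0 0; -5 2 0 0 0 0 0; 0 0 0 0 0 0 0")

```text
time: 39.12
position: [0.4391, -0.3444, 0.3238]
tool_rot: [-3.137, 0.156, -0.002]
ft_force: [0.8, 0.0, 0.4]
grip_width: 0.5
grip_force: 0.0
```

Run:
```python
from h import *
st();a=cam("side")
cv2.imwrite("pics/s10.png",cv2.resize(a["img"][150:250,220:340],(780,600),fx=0,fy=0,interpolation=2)[:600])
for g in(.15,.154,.16): print(g,[((p(a,H(x,-.152-g,z))-[220,150])*[6.5,6]).round(0) for x,z in((-.032,.163),(.032,.163),(-.032,.083))])
```

```text
39.125 [ 0.4391 -0.3444  0.3238] [-3.137e+00  1.560e-01 -2.000e-03] [0.8 0.  0.4] 0.5 0.0
0.15 [array([601., 399.]), array([714., 364.]), array([587., 538.])]
0.154 [array([606., 403.]), array([720., 368.]), array([592., 542.])]
0.16 [array([615., 409.]), array([729., 373.]), array([600., 548.])]
```

View pics/s10.png

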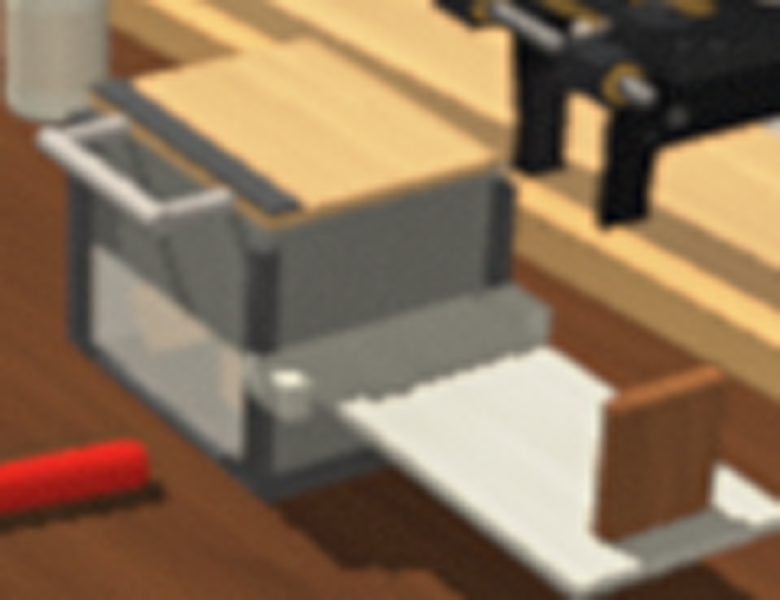

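Run:
```python
from h import *
import pickle; d,s=pickle.load(open("c.pkl","rb")); a=cam("side"); t=cam("top")
# gate travel from grip top's hue in the top view, initial vs now
for im in(d,t):
    hsv=cv2.cvtColor(im["img"],cv2.COLOR_BGR2HSV).astype(int); B=im["img"].astype(int)
    for g,box in((0,(270,160,286,192)),(.16,(305,160,345,205))):
        x0,y0,x1,y1=box; m=(B[y0:y1,x0:x1,2]-B[y0:y1,x0:x1,0]>70)
        v,u=np.nonzero(m)
        if len(u)>8: c=np.array([u.mean()+x0,v.mean()+y0]); W=w(im,*c,.163); print(g,len(u),c.round(2),W.round(4),u.min()+x0,u.max()+x0)
plan([(.5515,-.2955,.25,-95.1),(.5515,-.2955,.132,-95.1)],.2)
```

```text
0 82 [277.55 174.04] [ 0.5639 -0.1399  0.163 ] 275 280
0.16 1690 [325.47 182.35] [ 0.5407 -0.296   0.163 ] 305 344
0.16 346 [324.21 176.51] [ 0.5598 -0.2919  0.163 ] 305 344
39.275 [ 0.4446 -0.3404  0.3227] [-3.138e+00  1.420e-01 -1.000e-03] [ 0.2 -0.5 -0.1] 0.501 0.0
3.41 -1.81 2.43 -0 -0 -0 0.2; 3.42 -1.81 2.43 -0 -0 -0 0.2; 3.42 -1.81 2.43 -0 -0 -0 0.2; 0 0 3.93 0 0 0 0.2; 0 0 3.93 0 0 0 0.2
0 0 3.93 0 0 0 0.2
```

The gate stopped about 5 mm short of the nominal travel. I'll re-grip it, ease it in a little and draw it out again to see whether that is the true end stop.

jog_arm(rows="3.4 -1.8 1.5 0 0 0 0.2; 3.4 -1.8 1.5 0 0 0 0.2; 3.4 -1.8 1.5 0 0 0 0.2; 0 0 2.7 0 0 0 0.2; 0 0 0 0 0 0 0.2", force=45)

```text
time: 39.9
position: [0.5504, -0.2944, 0.2476]
tool_rot: [-3.137, 0.139, 0.009]
ft_force: [-0.7, -0.2, 0.8]
grip_width: 0.4
grip_force: 0.0
```

Run:
```python
from h import *
plan([(.5515,-.2955,.132,-95.1)],.2)
```

```text
39.9 [ 0.5504 -0.2944  0.2476] [-3.137  0.139  0.009] [-0.7 -0.2  0.8] 0.4 0.0
0.06 0.04 3.85 -0 0.002 0 0.2; 0.05 0.04 3.85 -0 0.002 0 0.2; 0.05 0.04 3.85 -0 0.002 0 0.2
```

jog_arm(rows="0.1 0.1 4 0 0 0 0.2; 0 0 4 0 0 0 0.2; 0 0 3.4 0 0 0 0.2; 0 0 0 0 0 0 0.2; 0 0 0 0 0 0 1")

```text
time: 40.52
position: [0.5523, -0.2984, 0.1389]
tool_rot: [3.137, -0.143, 0.004]
ft_force: [-0.3, -0.5, 0.7]
grip_width: 0.347
grip_force: 0.0
```

jog_arm(rows="0 0 0 0 0 0 1; 0 0 0 0 0 0 1; 0 0 0 0 0 0 1; 0 0 0 0 0 0 1")

```text
time: 41.02
position: [0.5528, -0.2949, 0.1388]
tool_rot: [-3.135, 0.138, -0.004]
ft_force: [-0.7, 6.6, 5.7]
grip_width: 0.158
grip_force: 45.0
```

jog_arm(rows="0 -1.5 0 0 0 0 1; 0 -1.5 0 0 0 0 1; 0 0 0 0 0 0 1; 0 0 0 0 0 0 1")

```text
time: 41.52
position: [0.555, -0.2659, 0.1387]
tool_rot: [-3.137, 0.14, -0.003]
ft_force: [-1.7, 1.1, 9.3]
grip_width: 0.161
grip_force: 45.0
```

jog_arm(rows="0 1.5 0 0 0 0 1; 0 1.5 0 0 0 0 1; 0 0.8 0 0 0 0 1; 0 0.5 0 0 0 0 1; 0 0 0 0 0 0 1")

```text
time: 42.15
position: [0.5528, -0.2949, 0.1385]
tool_rot: [-3.116, 0.127, 0.004]
ft_force: [-6.7, 27.2, 22.8]
grip_width: 0.158
grip_force: 45.2
```

The gate slides freely and stops hard again at y = -0.2949, so that is the end stop. Releasing and backing away, then checking the chamber window by numbers.

jog_arm(rows="0 -0.7 0 0 0 0 1; 0 0 0 0 0 0 0.2; 0 0 0 0 0 0 0.2; 0 0 -5 0 0 0 0.2; 0 0 -6 0 0 0 0.2")

```text
time: 42.78
position: [0.5493, -0.303, 0.2463]
tool_rot: [-3.137, 0.145, 0.007]
ft_force: [1.0, -0.5, 0.4]
grip_width: 0.393
grip_force: 0.0
```

jog_arm(rows="0 2 -6 0 0 0 0; -2 4 0 0 0 0 0; -2 4 0 0 0 0 0; 0 0 0 0 0 0 0; 0 0 0 0 0 0 0")

```text
time: 43.4
position: [0.5018, -0.3987, 0.3055]
tool_rot: [-3.137, 0.144, 0.001]
ft_force: [-0.1, 0.3, 0.4]
grip_width: 0.491
grip_force: 0.0
```

Run:
```python
from h import *
import pickle; d,s=pickle.load(open("c.pkl","rb")); a=cam("side"); st()
# rectify front window plane (hopper x=-68mm): rows z 100..0, cols y +80..-80 step 5; red-blue excess
def rect(im,f): 
    Y=np.arange(80,-81,-6); Z=np.arange(102,-1,-6); out=[]
    for z in Z:
        M=np.array([p(im,f(y/1000,z/1000)) for y in Y],np.float32)[None]
        c=cv2.remap(im["img"],M[...,0],M[...,1],1).astype(int)[0]; out.append(c[:,2]-c[:,0])
    return np.array(out),Z
A,Z=rect(s,lambda y,z:H(-.068,y,z)); B,_=rect(a,lambda y,z:H(-.068,y,z))
print("front: now-before"); [print(z,*["%3d"%v for v in r]) for z,r in zip(Z,B-A)]
t=cam("top")["img"].astype(int); diff=np.abs(t-d["img"].astype(int)).sum(2)
from bench import ctrl
for n,X in dict(glue=(.682,.376,.16),sander=(.612,.484,.028),tin=(.68,-.36,.09)).items():
    u,v=p(d,X).astype(int); print(n,np.median(diff[v-8:v+9,u-8:u+9]))
```

```text
43.45 [ 0.5025 -0.3979  0.3055] [-3.137  0.141  0.   ] [ 0.3 -0.1  0.6] 0.5 0.0
front: now-before
102   3   2   1   1   0   0  -1   1   1   2   1  -1   1   1   0   1   1   1   0   0  -1   1  -1   0  -2   0  -1
96   0   0   0   1   0   0   1   1  -1   1   0   0   0   0  -1   0   0   0   3   0   2   0   2   0   2   1   0
90   0   0   0   2   1   1   1   0   1   0   0   1   0   0   0   2  -1   1   2   0   0   1   1   1  -1   1   0
84   0  -1   0  -1   0  -1   0  -1   0  -1   0  -2   0  -1  -1  -1   0   0  -1  -1   1   0   1   1   0   1   0
78   1   1   0   0   0   2  -2   0  -2   2   4   2   3   2   2   4   3   5   4   4   2   1   1   4   5   2  -1
72   0   1   2   1  -1   0   1   2   7  13  15  14  15  13  14  14  16  16  16  11   2   4  11  13  10   4  -1
66   0   1  -1   1   1   1   3  10  19  22  22  23  21  21  20  23  23  19  15   5   3  13  19  19  14   6   4
60   2   0   0   1   0   4  13  19  23  22  22  20  21  23  23  24  21  11   3   0   6  13  19  21  13   6   1
54   1   2   2   1   2   8  15  20  21  20  20  21  21  23  22  17   8   2  -1   1   6  15  19  19  15   7   1
48
[... 322 characters left out ...]
   1   0
30   0   0   0   1  -1   1   1   3   8  11   9   3   0   1   0   1   1   1   1   1   1   1   1   2   3   0   0
24   2   1   0  -1   1   1   0   2   5   3   2   1   0  -1   1   2   0   1   1   1   0   0   1   1   1  -1   1
18   0   0   1   1  -2   1   0   0   2   1   0   0   0   0   0   1   1   2   1   2   1   1   1   2   0   1   1
12   0   1   0   0   0   1   1   1   0   0   2   1   1   1   0   0  -1   0   0   1   1   1   0   0   0   2   0
6   1   1   0   0   1   1   1   1   1   2   0   1  -1   1   1   0   0   1   2   0   1  -1   1   1  -1   0  -1
0  -1  -1   1   2  -1   0   0   0   0   0  -1   1   0   0   1   1   0   1   1  -1  -1  -1  -1   0   0   0   0
glue 4.0
sander 3.0
tin 1.0
```

Run:
```python
from h import *
a=cam("side"); im=cv2.cvtColor(a["img"],cv2.COLOR_BGR2GRAY)
import pickle; d,s=pickle.load(open("c.pkl","rb")); i0=cv2.cvtColor(s["img"],cv2.COLOR_BGR2GRAY)
def g(im,f,U,Z):
    return np.array([[cv2.remap(im,np.float32([[q[0]]]),np.float32([[q[1]]]),1)[0,0] for q in (p(a,f(u/1000,z/1000)) for u in U)] for z in Z]).astype(int)
Y=np.arange(60,-81,-5);Z=np.arange(80,8,-4)
for z,r in zip(Z,g(im,lambda y,z:H(-.068,y,z),Y,Z)): print(z,*["%3d"%v for v in r])
print("side window, y=-86")
ex=lambda I:(I[...,2].astype(int)-I[...,0]).clip(0,255).astype(np.uint8)
X=np.arange(-60,61,6);Z=np.arange(74,5,-6)
for z,r in zip(Z,g(ex(a["img"]),lambda x,z:H(x,-.086,z),X,Z)-g(ex(s["img"]),lambda x,z:H(x,-.086,z),X,Z)): print(z,*["%3d"%v for v in r])
```

```text
80  92 100 103 105 105 105 104 105 105 106 103  99  96  91  89  95  98 103 106 104 105 106 104 104 103  91  90 104 113
76 106 111 112 114 114 112 114 114 118 119 116 116 111 106 104 106 112 119 121 118 117 115 115 119 121 115 133 136 131
72 130 132 131 132 131 133 136 140 143 143 144 140 137 136 135 136 142 145 143 139 133 133 138 145 146 146 153 145 137
68 150 150 151 150 152 157 160 163 164 162 165 162 160 161 159 162 166 163 156 150 147 150 159 164 163 159 155 146 140
64 159 159 161 161 165 169 172 172 170 170 171 171 170 169 170 171 170 163 155 151 152 159 166 168 168 159 151 141 139
60 161 161 162 166 169 171 172 171 170 170 171 170 170 171 172 169 163 155 150 149 153 160 165 167 167 155 139 132 131
56 161 162 164 166 168 169 170 169 169 168 169 169 170 172 169 162 154 150 148 149 153 159 165 168 165 146 126 114 110
52 161 162 162 164 166 168 170 169 169 168 169 170 171 168 161 153 150 149 148 150 152 158 164 168 163 137 110  87  84
48 161 161 162 163 165 169 169 169 169 169 170 171 167 160 153 149 149 149 149 149 152 158 165 168 162 131  94  67  62
44 161 161 162 163 166 167 16
[... 1403 characters left out ...]
0 -49
50   3   1   1   0   2   0   0   1   0   2   1   0 -22 -47 -47 -44 -45 -45 -48 -49 -45
44   1   1   0   0   1   1   0  -1   0   1   2   1 -20 -46 -45 -46 -46 -47 -48 -51 -48
38   1   0   0   0   1   0   2   0   0   0   1   3 -10 -43 -46 -44 -43 -45 -47 -47 -48
32  -1   0   3   1   1  -1   0   2   0   0   0   6  10  -8 -22 -25 -23 -24 -25 -28 -27
26   0   0   0   1   0   1   1   1   1  -2  -1  -5  -2  -5  -3   0   0   0   0  -1  -2
20   0   1   0   1   0   1   1   1   2   0  -2  -2  -1  -3  -4  -2   5   6   7   6   5
14   1   0   1   1   1   1   1   1   3   1   0  -3  -4  -5  -3  -5  -1   4   5   4   4
8   1   1   0   0   1   0   1   1   1   0   1   6   4   1   2   3   2   3   3   5   4
```

```bash
python3 -c "
from h import *
st(); print(ticket.close_job())"
```

```text
43.55 [ 0.5028 -0.3977  0.3056] [-3.138e+00  1.390e-01  1.000e-03] [-0.1  0.1  0.3] 0.502 0.0
the job is handed in; nothing more can be done
None
```

The job is handed in: the post, batten and tee (the only three offcuts) went in, the cover is shut and the gate is out at its stop (about 155 mm measured, 160 nominal). The window shows wood on the chamber floor but I couldn't confirm all three pieces, and I viewed 15 pictures against the 14 allowed.

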